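# Tip the red token cassette out of the packed rack and weigh it

### The job

Weigh the red token cassette: pull the blue gate of the rack fully down, tip the red cassette forward out of the packed row until it leans on the gate, then take hold of it, lift it free and set it down gently, upright, in the middle of the scale's platform. Then push the gate fully back up. Leave the grey cassettes standing in their places and do not disturb the thread spools or the mug.

Things in the scene. Friction and masses are not known exactly. Their poses are not given: they have to be found in the camera images.
- red_mid (a point): centre (half-way up) of the red token cassette: an upright box 56 deep (x) x 34 thick (y) x 165 tall (z), 0.2 to 0.4 kg, standing in any of the three middle places of the row of five. Own axes: z up the box, x from its front to its rear. It balances tipped forward about 0.33 rad; beyond that it falls on by itself and rests on the opened gate at about 0.5 rad (sizes in mm)
- red_ridge (a point): middle of the pull ridge on top of the red cassette: 8 deep (x) x 16 wide (y) x 16 high, flush with the box's front face, centred in y; this point is 24 in front of the box's mid-depth and 8 above its top. Every cassette has one (sizes in mm)
- grey1_mid (a point): centre of one of four grey token cassettes, the same shape, size and axes as the red one (sizes in mm)
- grey2_mid (a point): centre of one of four grey token cassettes, the same shape, size and axes as the red one (sizes in mm)
- grey3_mid (a point): centre of one of four grey token cassettes, the same shape, size and axes as the red one (sizes in mm)
- grey4_mid (a point): centre of one of four grey token cassettes, the same shape, size and axes as the red one (sizes in mm)
- rack: fixed grey steel rack, 80 deep x 196 wide x 192 high; origin at the centre of its underside, x towards its back, z up; the open front faces -x. Five cassettes stand along y on its 8 thick floor, 35 from centre to centre (1 mm gaps), mid-depth at x = 0: box tops 173, ridge tops 189 above the table (sizes in mm)
- sill_top (a point): middle of the inner top edge of the rack's fixed front sill (at x = -32, z = 22 in the rack; the sill is 8 thick and stands 14 above the rack's floor). A cassette tipped forward pivots on it (sizes in mm)
- rail_edge (a point): middle of the lower front edge of the fixed retaining rail over the rear of the row (rail from x = 14 to 40, z = 184 to 192 in the rack, 11 above the box tops): it stops a cassette being lifted straight out, but lets it tip forward (sizes in mm)
- gate (a joint): angle of the rack's blue drop-down front gate, hinged along its bottom edge: 0 upright (closed), grows as the top comes forward and down, end stop at 0.5 rad (open). The leaf is 8 thick, 172 wide and reaches 61 above the hinge. It stays where it is left (light hinge friction, about 0.06 N m) (sizes in mm)
- gate_grip (a point): middle of the gate's black pull fin: 14 thick (y), 28 long, 26 high, sticking out to 64 in front of the leaf from the middle of its upper half; this point is 55 in front of and 50 above the hinge axis when closed, and moves with the gate (sizes in mm)
- gate_hinge (a point): middle of the gate's hinge axis, which runs along the rack's y; fixed in the rack at x = -36, z = 24 (sizes in mm)
- scale: fixed white token scale, 200 x 150 housing; origin at the centre of its underside, display end at -x (sizes in mm)
- scale_top (a point): centre of the top surface of the scale's square steel platform, 130 x 130, 50 above the table (sizes in mm)
- thread_spool_1: bystander: thread spool with red thread, 30 across, 42 high, standing; origin under its centre (sizes in mm)
- thread_spool_2: bystander: thread spool with blue thread, 30 across, 42 high, standing; origin under its centre (sizes in mm)
- mug: bystander: white mug with dark dots, standing, 91 high, 82 across (114 with the handle); origin at the middle of its underside (sizes in mm)
Things that resemble listed ones, but are neither listed nor needed, are in the scene too. What is shaped like the part that bears grey2_mid but purple is not meant.

How it is judged:
By the outcome, as a careful person would: the job done as asked, in the order asked, and still so for the second after the job is handed in, with the robot touching nothing.
It also fails if it takes over 72 s, if anything falls off the work surface, if the arm or the gripper's body presses on something with over 40 N, if the wrist force passes 120 N, or if a joint passes its speed limit or range.

### The arm

A 7-joint arm with a two-finger parallel gripper is mounted at the origin on a cart in front of the work surface, level with it; the furniture and walls round the work are solid. World frame = base frame: x ahead of the robot, y to its left, z up, the work surface at z = 0. Lengths are in m, angles in rad, forces in N, time in s.
With the tool pointing down it reaches from about 0.425 to 1.025 m from the base axis. Payload 9.4 kg.
Tool frame: the origin (TCP) lies midway between the tips of the shut fingers; the grasp point (between the pads) lies 19 mm behind it; z points along the fingers, y is the line along which they close (so a half turn about z gives the same grasp; the last joint's range is limited). The gripper opens to 93 mm and grips with 3 to 60 N. Pads are 15 mm wide; open, the fingers measure 128 mm over their backs; the gripper's body (75 mm by 188 mm) begins 65 mm behind the grasp point.
Start: joints at [1.204, 0.599, -0.003, 1.599, 0.002, 0.943, -0.08], TCP at [0.207, -0.695, 0.219] pointing down, gripper open.
Joint ranges: [-2.57, 2.57], [-0.35, 1.97], [-1.29, 1.29], [0.11, 2.56], [-1.05, 4.19], [0.11, 1.86], [-2.63, 2.63]. Speed limits (rad/s): [2.22, 2.22, 3.01, 3.01, 3.14, 3.14, 3.14].

### API

Orientations are given as a unit quaternion [x, y, z, w].
In Python, from plant import read_state, snapshot, sign_off gives the robot as it stands.
- The arm moves only by the tool play_rows, never from a script. Its argument "deltas" is a list of rows, each an object of numbers: "tx", "ty", "tz": the shift along the tool's x, y, z each as a share of 0.025 m, from -1 to 1; "spin": the turn about the tool's z as a share of 0.12 rad, from -1 to 1. In form: [{"tx": .., "ty": .., "tz": .., "spin": ..}, ...]. A call has 1 to 5 rows; each row shifts and turns the commanded pose from where the row before left it, along the tool's axes as they then stand; what a row does not reach is not made up. A row lasts 1/12 s, in which the tool goes at most 41.7 mm and 7.16 degrees, less where a joint would pass 70% of its speed; a pose out of reach is approached as far as the arm can. A call with a number of a shift or a turn outside -1 to 1 is refused whole. A call with a gripper value outside its range is refused whole. "claw" is the opening, from -1 (shut) to 1 (fully open), set as the call begins (left out, the last holds). The fingers move at their own pace and stop on an object; "force" is the grip in N (left out, the last holds). Time passes only in rows, so rows that do not move let the fingers close. It gives the time, the measured TCP pose, the force, the opening and the grip force at its end, in the units of the state.
- read_state(): the state, without advancing time (a new reading comes with each control period).
- snapshot(name): name is "scene" or "top" or "wrist"; returns a dict with "img" (400x640x3 uint8, red, green, blue), "fx", "fy", "cx", "cy" (pixels), "D" ([k1, k2, p1, p2, k3] as OpenCV has them; the pictures are not rectified), "T" (4x4, takes a point from camera to world coordinates); the wrist camera has in their place "hand_eye" (4x4, takes a point from camera to tool coordinates, whose origin is the TCP and whose axes are the flange's). Camera axes: x right, y down, z forward; pixel columns grow to the right and rows downward; lengths in m; the calibration is good to about 2 mm. A picture is of the moment at which its call begins: read the wrist's pose just before it. There is no depth.
- sign_off(): hands the job in; it is judged then, once.
The state is a dict: "clock": time; "joints": joint angles; "dq": joint speeds; "effort": joint torques, N m; "tcp_pos": TCP position; "tool_rot": TCP orientation; "ft_force": force on the tool from outside, world axes, zero at the start; "moment": the same for the moment, N m; "opening": finger opening in m; "grip_force": force on a finger pad.
Only numpy, scipy, OpenCV 4.12 (cv2) and the standard library are available. Lean on these libraries where they do the work, as an engineer would, in place of code of your own. Each camera call takes 0.05 s, during which the arm holds its last target. There are 200 camera calls.

## Working session

There is one attempt and no reset: what is moved stays moved. The work goes in short steps, Python scripts to look and compute and a tool call to move; the robot and the scene stay as the last step left them, time stands still between calls to the robot, and variables do not carry over. Pictures are saved under pics/ and viewed, at most 10 in all, crops included, and the job is handed in when it is done.

Besides the shell and the picture viewer there is one more tool, called as name(argument=value, ...), one argument or row to a line, values as JSON. play_rows: Moves the arm, as the interface text tells. Its arguments: {"type":"object","properties":{"deltas":{"type":"array"},"claw":{"type":"number"},"force":{"type":"number"}},"required":["deltas"]}

```bash
ls; mkdir -p pics; python3 - <<'E'
from plant import *
import cv2
s=read_state()
print(s)
for n in("scene","top"):
    d=snapshot(n); cv2.imwrite(f"pics/{n}0.png",d["img"][:,:,::-1]); print(n,d["fx"],d["fy"],d["cx"],d["cy"],d["D"],d["T"])
E
```

```text
pics
{'clock': 0.0, 'joints': array([ 1.20432199,  0.60011945, -0.00253026,  1.60011484,  0.00182162,
        0.9429188 , -0.07976655]), 'dq': array([-0.00133372, -0.00051575, -0.0007691 , -0.00099374,  0.00102932,
        0.00123897,  0.00066767]), 'effort': array([ 2.17955280e-04, -7.65053201e+01,  1.49746757e+00, -2.52348107e+01,
       -5.23287070e-02,  1.70514506e-02,  1.53202445e-04]), 'tcp_pos': array([ 0.20698808, -0.69431524,  0.21776965]), 'tool_rot': array([ 9.89515120e-01,  1.44427212e-01, -1.94836697e-04, -7.54656325e-04]), 'ft_force': array([ 0.42959453, -0.07186257, -0.17361019]), 'moment': array([-0.03551154,  0.00378626,  0.00184503]), 'grip_force': 0.0, 'opening': 0.09299071661351199}
scene 363.6385409987741 363.6385409987741 322.6177237299651 197.5264267131876 [-0.05413257  0.          0.          0.          0.        ] [[ 0.58197239 -0.52187042  0.62366609  0.05099485]
 [-0.81314754 -0.38284199  0.43843254 -0.18679871]
 [ 0.0099606  -0.76228818 -0.64716112  0.66184318]
 [ 0.          0.          0.          1.        ]]
top 382.7231707952149 382.7231707952149 318.02300340499556 199.7346825864981 [0.01735012 0.         0.         0.         0.        ] [[ 0.02346688 -0.98345361  0.17963382  0.39406417]
 [-0.99950975 -0.01935486  0.02460989  0.18571024]
 [-0.0207259  -0.18012327 -0.98342567  0.97502852]
 [ 0.          0.          0.          1.        ]]
```

View pics/scene0.png

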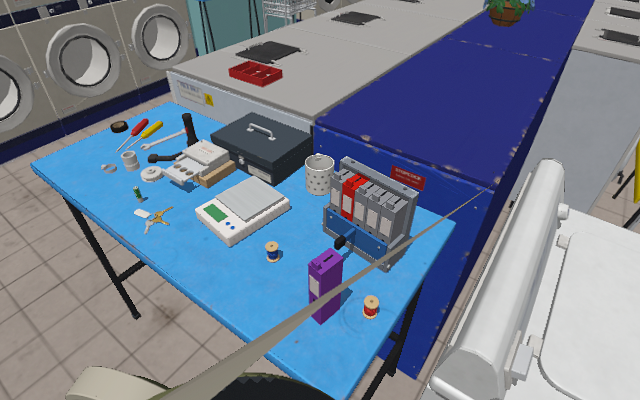

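View pics/top0.png

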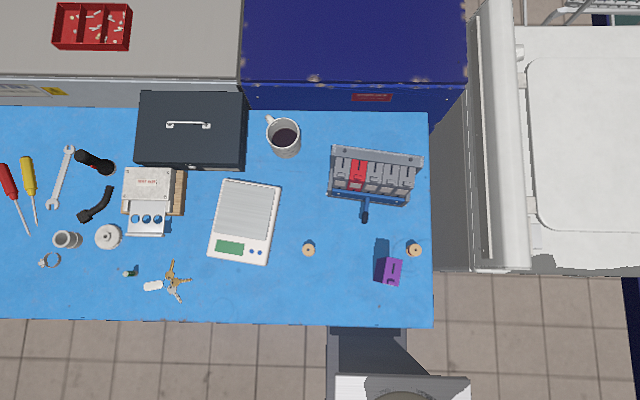

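The scene view shows the rack with the red cassette at about (352,195), the gate fin at (345,240), the scale at (243,208) and the mug at (319,173). The purple decoy stands at (325,285), with the spools at (272,250) and (371,306). In the top view the red cassette is at (357,172), the fin at (365,212) and the platform at (245,208).

Red candidates are the cassette in the row (scene 352,195), the tray (255,73), a screwdriver and a spool. Only the first is an upright box in the rack, and I'll confirm it in a crop.

```bash
cat > h.py <<'E'
import numpy as np, cv2
from plant import *
def cam(n):
    d=snapshot(n); d["K"]=np.array([[d["fx"],0,d["cx"]],[0,d["fy"],d["cy"]],[0,0,1.]]); d["D"]=np.array(d["D"],float)
    if "T" in d: d["T"]=np.array(d["T"])
    return d
def ray(d,p):
    u=cv2.undistortPoints(np.array([[p]],float),d["K"],d["D"])[0,0]
    return d["T"][:3,3], d["T"][:3,:3]@np.array([u[0],u[1],1])
def onz(d,p,z):
    o,v=ray(d,p); return o+v*(z-o[2])/v[2]
def proj(d,X):
    T=np.linalg.inv(d["T"]); Xc=(T[:3,:3]@np.atleast_2d(X).T).T+T[:3,3]
    return cv2.projectPoints(Xc,np.zeros(3),np.zeros(3),d["K"],d["D"])[0][:,0]
def tri(d1,p1,d2,p2):
    (a,u),(b,v)=ray(d1,p1),ray(d2,p2)
    s=np.linalg.lstsq(np.c_[u,-v],b-a,rcond=None)[0]; A,B=a+s[0]*u,b+s[1]*v
    return (A+B)/2,np.linalg.norm(A-B)
E
python3 - <<'E'
from h import *
a,b=cam("top"),cam("scene")
A=cv2.resize(a["img"][135:235,315:435],None,fx=5,fy=5,interpolation=cv2.INTER_CUBIC)
B=cv2.resize(b["img"][145:275,310:430],None,fx=5,fy=5,interpolation=cv2.INTER_CUBIC)
cv2.imwrite("pics/ctop.png",A[:,:,::-1]); cv2.imwrite("pics/csc.png",B[:580,:,::-1])
# platform and red mask in top
h=cv2.cvtColor(a["img"],cv2.COLOR_RGB2HSV)
for (n,m,z) in (("red",((h[...,0]<8)|(h[...,0]>172))&(h[...,1]>150)&(h[...,2]>80),.173),("purple",(h[...,0]>132)&(h[...,0]<155)&(h[...,1]>100),.165),("blk",(h[...,2]<60),.074),("housing",(h[...,1]<40)&(h[...,2]>200),.04),("blue",(h[...,0]>100)&(h[...,0]<112)&(h[...,1]>150)&(h[...,2]<190),.08)):
    cs,_=cv2.findContours(m.astype(np.uint8),cv2.RETR_EXTERNAL,cv2.CHAIN_APPROX_NONE)
    for c in cs:
        if cv2.contourArea(c)<60: continue
        r=cv2.minAreaRect(c)
        if r[0][0]<180 or r[0][0]>440 or r[0][1]<100 or r[0][1]>300: continue
        print(n,r,[onz(a,p,z).round(3)[:2] for p in cv2.boxPoints(r)])
for n,p,z in(("spoolB",(308,247),.042),("spoolR",(415,247),.042),("mug",(285,138),.091)): print(n,onz(a,p,z))
E
```

```text
red ((357.5899658203125, 171.8699951171875), (15.839193344116211, 24.465898513793945), 8.130102157592773) [array([0.579, 0.142]), array([0.633, 0.135]), array([0.628, 0.101]), array([0.574, 0.109])]
purple ((391.80450439453125, 270.93841552734375), (16.64266586303711, 26.228519439697266), 11.768288612365723) [array([0.372, 0.072]), array([0.425, 0.061]), array([0.419, 0.027]), array([0.366, 0.039])]
blk ((284.0, 137.5), (17.0, 24.0), 90.0) [array([0.735, 0.327]), array([0.736, 0.267]), array([0.692, 0.266]), array([0.691, 0.325])]
blk ((244.37757873535156, 131.58103942871094), (8.573415756225586, 76.86712646484375), 3.3664605617523193) [array([0.629, 0.405]), array([0.829, 0.406]), array([0.828, 0.384]), array([0.628, 0.384])]
housing ((242.533935546875, 221.6044464111328), (59.65160369873047, 80.77287292480469), 11.070201873779297) [array([0.422, 0.479]), array([0.62 , 0.455]), array([0.594, 0.306]), array([0.398, 0.335])]
blue ((378.82354736328125, 255.20590209960938), (13.824529647827148, 35.41019821166992), 14.03624439239502) [array([0.394, 0.09 ]), array([0.474, 0.07 ]), array([0.466, 0.039]), array([0.388, 0.06 ])]
blue ((366.8221435546875, 201.9035186767578), (72.83404541015625, 19.16803550720215), 9.039483070373535) [array([0.544, 0.181]), array([0.59 , 0.175]), array([0.565, 0.004]), array([0.52 , 0.012])]
spoolB [0.44753186 0.23062837 0.042     ]
spoolR [ 0.45339776 -0.0272144   0.042     ]
mug [0.70601947 0.29143177 0.091     ]
```

View pics/ctop.png

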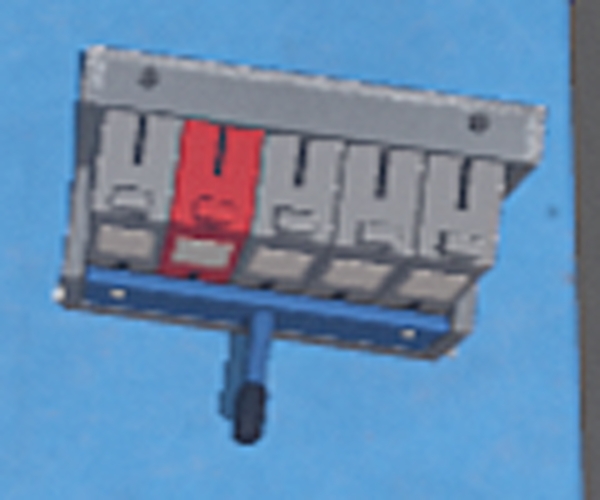

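View pics/csc.png

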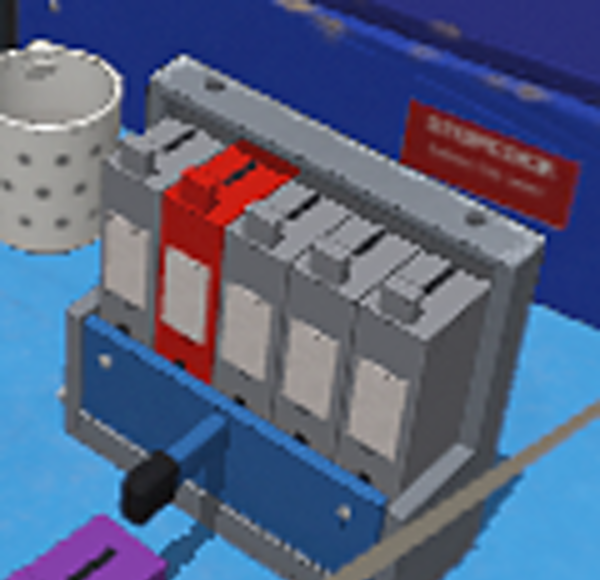

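The crops confirm that the only red box of the five is second from the left in the row, with the mug on its left. Its ridge is at top-view (357.5,177). The black fin end is at top (364.6,217.4) and scene (340,242.4). The last measurement before moving covers the rack frame, fin, platform and the ironer on the right.

```bash
python3 - <<'E'
from h import *
a,b=cam("top"),cam("scene")
T=lambda x,y:(315+(x-2)/5,135+(y-2)/5)
S=lambda x,y:(310+(x-2)/5,145+(y-2)/5)
bl,br=onz(a,T(86,46),.192),onz(a,T(546,106),.192)
print("rail back",bl,br,np.linalg.norm(bl-br))
print("rail tri",tri(a,T(86,46),b,S(181,57)),tri(a,T(546,106),b,S(545,238)))
print("screws",onz(a,T(149,78),.192),onz(a,T(479,122),.192),tri(a,T(149,78),b,S(214,85)),tri(a,T(479,122),b,S(476,216)))
# frame from screws/back edge
for l,r in((bl,br),):
    y=(l-r)[:2]; y/=np.linalg.norm(y); x=np.array([y[1],-y[0]]); th=np.arctan2(x[1],x[0]); o=(l+r)[:2]/2-.04*x
print("rack",o,th)
R=lambda X,Y,Z:np.array([*(o+X*x+Y*y),Z])
for n,P in(("red ridge top c",R(-.024,.035,.189)),("redtop rearL",R(.014,.035+.017,.173)),("front R top",R(-.028,.018,.173)),("fin tip",R(-.1,0,.087)),("screwL",R(.027,.07,.192)),("leaf topL",R(-.04,.086,.085))):
    p,q=proj(a,P)[0],proj(b,P)[0]; print(n,P.round(3),"ctop",((p-[315,135])*5+2).round(),"csc",((q-[310,145])*5+2).round())
print("ridge tri",tri(a,T(213,198),b,S(197,170)))
print("fin tri",tri(a,T(246,438),b,S(142,520)),tri(a,T(252,385),b,S(157,453)))
print("ironer",tri(a,(503,268),b,(478,385)),tri(a,(500,30),b,(553,165)))
for d,n in((a,"top"),):
    A=cv2.resize(d["img"][170:270,200:290],None,fx=6,fy=6,interpolation=cv2.INTER_CUBIC); B=cv2.resize(b["img"][165:255,190:295],None,fx=5,fy=5,interpolation=cv2.INTER_CUBIC)
    cv2.imwrite("pics/scale.png",A[:,:,::-1])
E
```

```text
rail back [0.65905245 0.17873874 0.192     ] [ 0.63566749 -0.01559633  0.192     ] 0.19573700900735713
rail tri (array([0.66091194, 0.17821289, 0.18782521]), np.float64(0.001290945055358653)) (array([ 0.63644911, -0.01629397,  0.18973752]), np.float64(0.000266604183181959))
screws [0.6452788  0.15171495 0.192     ] [0.62820989 0.0125946  0.192     ] (array([0.64596245, 0.15112216, 0.19144671]), np.float64(0.0014805288911269982)) (array([0.62838315, 0.0122163 , 0.19281966]), np.float64(0.0013171129511977799))
rack [0.60764646 0.08635006] -0.1197573746073689
red ridge top c [0.588 0.124 0.189] ctop [213. 212.] csc [194. 174.]
redtop rearL [0.628 0.136 0.173] ctop [182. 131.] csc [216. 149.]
front R top [0.582 0.108 0.173] ctop [248. 235.] csc [217. 224.]
fin tip [0.508 0.098 0.087] ctop [250. 431.] csc [132. 474.]
screwL [0.643 0.153 0.192] ctop [147.  84.] csc [206.  86.]
leaf topL [0.578 0.177 0.085] ctop [ 84. 282.] csc [ 77. 318.]
ridge tri (array([0.59365957, 0.12472391, 0.18757089]), np.float64(0.0020824654188031037))
fin tri (array([0.51045348, 0.09556269, 0.05709773]), np.float64(0.004436172006537084)) (array([0.53007647, 0.09784805, 0.08260293]), np.float64(0.002424185714947896))
ironer (array([ 0.41411939, -0.25238592,  0.01959539]), np.float64(0.020209369134162773)) (array([ 0.96235973, -0.22260282,  0.1558182 ]), np.float64(0.02855599155904877))
```

View pics/scale.png

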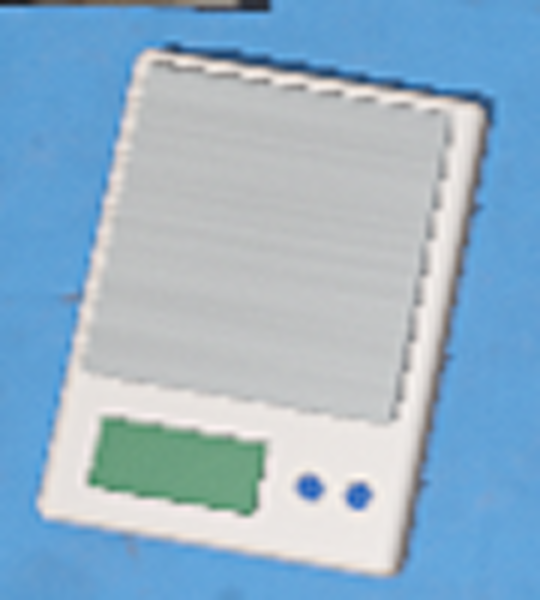

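Scale crop: platform corners at (150,65), (448,108), (397,422) and (87,375). The measured rack width is 0.196 and the rail height about 0.19, which agrees with the description. Moving up first.

play_rows(
  deltas=[
    {"tz":-1},
    {"tz":-1},
    {"tz":-1},
    {"tz":-1},
    {"tz":-1},
  ],
  claw=1,
)

```text
invalid input at $.deltas[0]: expected keys tx, ty, tz, spin
```

play_rows(
  deltas=[
    {"tz":-1,"tx":0.4,"ty":-0.4},
    {"tz":-0.5,"tx":0.8,"ty":-0.75},
    {"tx":0.98,"ty":-0.94},
    {"tx":0.98,"ty":-0.94},
    {"tx":0.98,"ty":-0.94},
  ],
)

```text
invalid input at $.deltas[0]: expected keys tx, ty, tz, spin
```

```bash
python3 - <<'E'
from h import *
s=read_state(); print(s["joints"].round(3),s["tcp_pos"],s["tool_rot"])
a=cam("top")
P=[onz(a,(200+(x-2.5)/6,170+(y-2.5)/6),.05) for x,y in((150,65),(448,108),(397,422),(87,375))]
print(np.round(P,4),np.mean(P,0),[np.linalg.norm(P[i]-P[i-1]) for i in range(4)])
E
```

```text
[ 1.204  0.6   -0.003  1.6    0.002  0.943 -0.08 ] [ 0.2071417  -0.69460721  0.21828692] [ 9.89513741e-01  1.44438477e-01 -8.72106243e-05 -2.72600877e-04]
[[0.6074 0.4428 0.05  ]
 [0.5915 0.318  0.05  ]
 [0.4618 0.3329 0.05  ]
 [0.4781 0.4596 0.05  ]] [0.53470891 0.38832369 0.05      ] [np.float64(0.13030486572656627), np.float64(0.12573698759688834), np.float64(0.13050350373420472), np.float64(0.12778306185452082)]
```

Platform centre is (0.535, 0.388) and its measured size is about 0.128, close to the given 0.130. All four keys are needed in every row.

play_rows(
  deltas=[
    {"tx":0,"ty":0,"tz":-1,"spin":0},
    {"tx":0,"ty":0,"tz":-1,"spin":0},
    {"tx":0,"ty":0,"tz":-1,"spin":0},
    {"tx":0,"ty":0,"tz":-1,"spin":0},
    {"tx":0,"ty":0,"tz":-1,"spin":0},
  ],
  claw=1,
)

```text
clock: 0.77
tcp_pos: [0.2071, -0.6946, 0.3449]
tool_rot: [0.99, 0.144, -0.0, -0.0]
ft_force: [-0.6, 0.0, -0.3]
opening: 0.0935
grip_force: 0.0
```

play_rows(
  deltas=[
    {"tx":0.4,"ty":-0.4,"tz":-1,"spin":0},
    {"tx":0.8,"ty":-0.75,"tz":-0.5,"spin":0},
    {"tx":0.98,"ty":-0.94,"tz":0,"spin":0},
    {"tx":0.98,"ty":-0.94,"tz":0,"spin":0},
    {"tx":0.98,"ty":-0.94,"tz":0,"spin":0},
  ],
)

```text
clock: 1.18
tcp_pos: [0.2784, -0.5688, 0.3814]
tool_rot: [0.99, 0.144, 0.0, 0.0]
ft_force: [1.4, -0.4, -0.4]
opening: 0.093
grip_force: 0.0
```

```bash
python3 - <<'E'
from h import *
s=read_state(); print(s["joints"].round(3),s["tcp_pos"],s["tool_rot"],s["dq"].round(2))
E
```

```text
[ 1.042  0.351 -0.022  1.614  0.008  1.175 -0.264] [ 0.27844357 -0.56878388  0.38141983] [9.89553877e-01 1.44163168e-01 1.27713628e-04 2.99216345e-04] [-0.48 -0.34 -0.12  0.53  0.04 -0.19 -0.59]
```

play_rows(
  deltas=[
    {"tx":0.98,"ty":-0.94,"tz":0,"spin":0},
    {"tx":0.98,"ty":-0.94,"tz":0,"spin":0},
    {"tx":0.98,"ty":-0.94,"tz":0,"spin":0},
    {"tx":0.98,"ty":-0.94,"tz":0,"spin":0},
    {"tx":0.98,"ty":-0.94,"tz":0,"spin":0},
  ],
)

```text
clock: 1.6
tcp_pos: [0.3623, -0.4209, 0.3813]
tool_rot: [0.99, 0.144, 0.0, 0.0]
ft_force: [1.1, 0.5, -0.2]
opening: 0.0931
grip_force: 0.0
```

play_rows(
  deltas=[
    {"tx":0.98,"ty":-0.94,"tz":0,"spin":0},
    {"tx":0.98,"ty":-0.94,"tz":0,"spin":0},
    {"tx":0.98,"ty":-0.94,"tz":0,"spin":0},
    {"tx":0.98,"ty":-0.94,"tz":0,"spin":0},
    {"tx":0.98,"ty":-0.94,"tz":0,"spin":0},
  ],
)

```text
clock: 2.02
tcp_pos: [0.446, -0.2733, 0.3814]
tool_rot: [0.99, 0.144, 0.0, 0.0]
ft_force: [0.6, -0.2, 0.0]
opening: 0.0928
grip_force: 0.0
```

play_rows(
  deltas=[
    {"tx":0.5,"ty":-1,"tz":0,"spin":0},
    {"tx":0.5,"ty":-1,"tz":0,"spin":0},
    {"tx":0.5,"ty":-1,"tz":0,"spin":0},
    {"tx":0.5,"ty":-1,"tz":0,"spin":0},
    {"tx":0.5,"ty":-1,"tz":0,"spin":0},
  ],
)

```text
clock: 2.43
tcp_pos: [0.4697, -0.1359, 0.3813]
tool_rot: [0.99, 0.144, 0.0, 0.0]
ft_force: [0.4, 0.3, 1.0]
opening: 0.093
grip_force: 0.0
```

play_rows(
  deltas=[
    {"tx":0.5,"ty":-1,"tz":0,"spin":0},
    {"tx":0.5,"ty":-1,"tz":0,"spin":0},
    {"tx":0.5,"ty":-1,"tz":0,"spin":0},
    {"tx":0.5,"ty":-1,"tz":0,"spin":0},
    {"tx":0.4,"ty":-0.6,"tz":0,"spin":0},
  ],
)

```text
clock: 2.85
tcp_pos: [0.4943, -0.0069, 0.3814]
tool_rot: [0.989, 0.146, 0.0, -0.0]
ft_force: [0.5, -0.4, 0.7]
opening: 0.0928
grip_force: 0.0
```

play_rows(
  deltas=[
    {"tx":0,"ty":0,"tz":0.5,"spin":0.85},
    {"tx":0,"ty":0,"tz":0.5,"spin":0.85},
    {"tx":0,"ty":0,"tz":0.5,"spin":0.85},
    {"tx":0,"ty":0,"tz":0.5,"spin":0.88},
    {"tx":0,"ty":0,"tz":0,"spin":0},
  ],
)

```text
clock: 3.27
tcp_pos: [0.4933, -0.01, 0.3293]
tool_rot: [0.998, -0.063, -0.002, 0.0]
ft_force: [-0.4, -0.0, -0.1]
opening: 0.0929
grip_force: 0.0
```

```bash
cat >> h.py <<'E'
O=np.array([.610,.086]); TH=-.122
RX=np.array([np.cos(TH),np.sin(TH)]); RY=np.array([-np.sin(TH),np.cos(TH)])
def st():
    from scipy.spatial.transform import Rotation as Ro
    s=read_state(); R=Ro.from_quat(s["tool_rot"]).as_matrix(); p=s["tcp_pos"]
    d=p[:2]-O
    print("t",s["clock"],"tcp",p.round(4),"rack xy",(d@RX).round(4),(d@RY).round(4),"yaw",np.arctan2(R[1,0],R[0,0]).round(4),"F",s["ft_force"].round(1),"op",s["opening"],"q",s["joints"].round(2))
    return s,R
E
python3 -c "
from h import *
s,R=st()
w=cam('wrist'); print(w['hand_eye']); cv2.imwrite('pics/w1.png',w['img'][:,:,::-1])"
```

```text
t 3.2667 tcp [ 0.4933 -0.01    0.3293] rack xy -0.1042 -0.1095 yaw -0.1264 F [-0.4 -0.  -0.1] op 0.09288044209270913 q [ 0.16  0.21 -0.3   1.96  0.08  0.98 -1.88]
[[-8.15195671e-05 -9.56170922e-01 -2.92809086e-01  8.10898709e-02]
 [ 9.99999996e-01 -8.42048151e-05 -3.43353782e-06  5.72698622e-04]
 [-2.13728860e-05 -2.92809086e-01  9.56170926e-01 -1.66042723e-01]
 [ 0.00000000e+00  0.00000000e+00  0.00000000e+00  1.00000000e+00]]
```

View pics/w1.png

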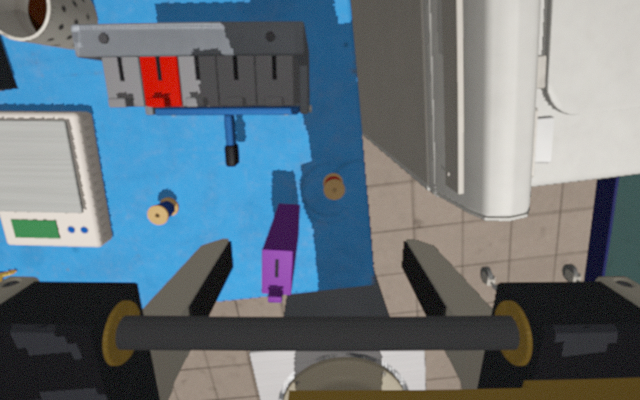

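The wrist view shows the fin's black end at (232,155), the red cassette's front and ridge at (162,95), and the rack square to the tool. The wrist camera can check the fin and ridge positions.

```bash
cat >> h.py <<'E'
def wrist():
    from scipy.spatial.transform import Rotation as Ro
    s=read_state(); w=cam("wrist"); T=np.eye(4); T[:3,:3]=Ro.from_quat(s["tool_rot"]).as_matrix(); T[:3,3]=s["tcp_pos"]; w["T"]=T@np.array(w["hand_eye"]); return w
def rk(P): d=np.array(P)[:2]-O; return np.round([d@RX,d@RY],4)
E
python3 - <<'E'
from h import *
w=wrist(); h=cv2.cvtColor(w["img"],cv2.COLOR_RGB2HSV)
m=((h[...,2]<45))[140:175,215:250]; ys,xs=np.nonzero(m); print("blk",xs.min()+215,xs.max()+215,ys.min()+140,ys.max()+140)
u=(xs.min()+xs.max())/2+215
for v in (ys.min()+140,ys.max()+140): print("fin",rk(onz(w,(u,v),.087)),rk(onz(w,(u,v),.061)))
m=((h[...,0]<8)|(h[...,0]>172))&(h[...,1]>150)&(h[...,2]>80); m=m[40:120,120:220]; ys,xs=np.nonzero(m); 
print("red",xs.min()+120,xs.max()+120,ys.min()+40,ys.max()+40)
v=75
print("red L,R at top z", [rk(onz(w,(u,v),.173)) for u in (xs.min()+120-.5,xs.max()+120.5)])
print("rail back corners",[rk(onz(w,p,.192)) for p in((77,25),(305,22))])
print("pred ridge top corners", proj(w,[[*(O+X*RX+Y*RY),.189] for X in(-.028,-.02) for Y in (.027,.043)]).round(1))
c=cv2.resize(w["img"][15:175,90:310],None,fx=3.6,fy=3.6,interpolation=cv2.INTER_CUBIC); cv2.imwrite("pics/w1c.png",c[:,:,::-1])
E
```

```text
blk 227 237 145 163
fin [-0.0789 -0.006 ] [-0.0825  0.0006]
fin [-0.1012 -0.0044] [-0.1062  0.0023]
red 141 183 56 106
red L,R at top z [array([-0.0027,  0.0522]), array([-0.003 ,  0.0124])]
rail back corners [array([0.0364, 0.0913]), array([ 0.037 , -0.0997])]
pred ridge top corners [[163.4 103.7]
 [145.7 103.8]
 [162.3  94.4]
 [144.5  94.5]]
```

View pics/w1c.png

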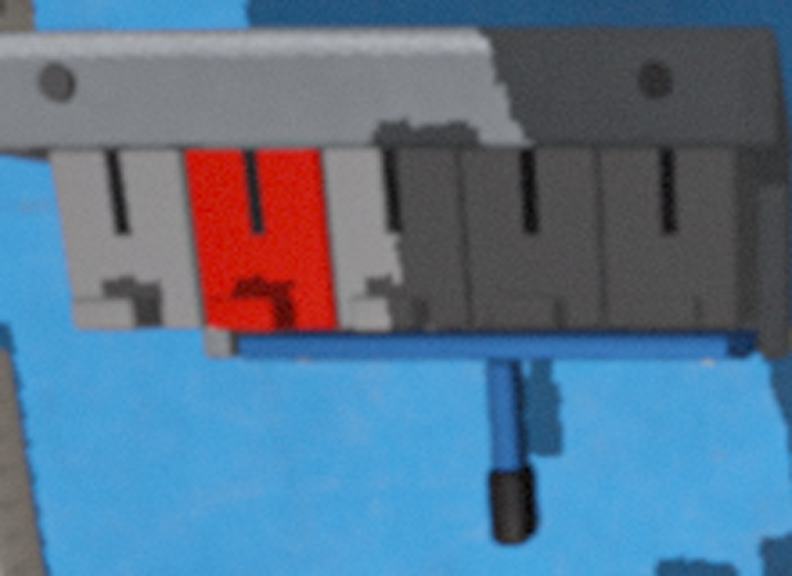

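The enlarged crop shows the red ridge at (250,313) and the fin end at (512,505). The wrist view puts the rack about 4 mm towards -y and 3 mm nearer, so I'll use O=(0.608,0.083). Next I go above the fin.

play_rows(
  deltas=[
    {"tx":0.09,"ty":-0.85,"tz":0.8,"spin":0},
    {"tx":0.09,"ty":-0.85,"tz":0.8,"spin":0},
    {"tx":0.09,"ty":-0.85,"tz":0.8,"spin":0},
    {"tx":0.09,"ty":-0.85,"tz":0.8,"spin":0},
    {"tx":0.09,"ty":-0.85,"tz":0.8,"spin":0},
  ],
)

```text
clock: 3.78
tcp_pos: [0.5194, 0.0952, 0.2314]
tool_rot: [0.998, -0.059, 0.001, -0.0]
ft_force: [-0.6, -0.0, -1.2]
opening: 0.0934
grip_force: 0.0
```

play_rows(
  deltas=[
    {"tx":0,"ty":0,"tz":0.8,"spin":0},
    {"tx":0,"ty":0,"tz":0.8,"spin":0},
    {"tx":0,"ty":0,"tz":0,"spin":0},
    {"tx":0,"ty":0,"tz":0,"spin":0},
  ],
  claw=0.0,
)

```text
clock: 4.12
tcp_pos: [0.5186, 0.0942, 0.1913]
tool_rot: [0.998, -0.06, -0.0, 0.0]
ft_force: [-0.1, -0.8, 0.7]
opening: 0.0705
grip_force: 0.0
```

```bash
sed -i 's/O=np.array(\[.610,.086\])/O=np.array([.608,.083])/' h.py; python3 - <<'E'
from h import *
s,R=st(); w=wrist(); cv2.imwrite('pics/w2.png',w['img'][:,:,::-1])
print("pred fin top corners",proj(w,[[*(O+X*RX+Y*RY),.087] for X in(-.104,-.077) for Y in (-.007,.007)]).round(0).tolist())
print("pred ridge top corners",proj(w,[[*(O+X*RX+(.035+Y)*RY),.189] for X in(-.028,-.02) for Y in (-.008,.008)]).round(0).tolist())
E
```

```text
t 4.1167 tcp [0.5186 0.0942 0.1913] rack xy -0.0901 0.0002 yaw -0.1196 F [-0.1 -0.8  0.7] op 0.07045469773948224 q [-0.06  0.42 -0.31  2.06  0.19  0.69 -2.18]
pred fin top corners [[325.0, 213.0], [308.0, 213.0], [325.0, 182.0], [308.0, 182.0]]
pred ridge top corners [[263.0, 137.0], [231.0, 137.0], [262.0, 121.0], [229.0, 121.0]]
```

View pics/w2.png

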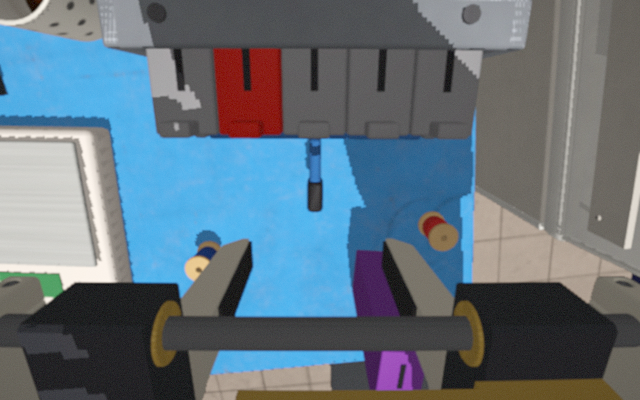

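The wrist view shows the fin at (308–323,180–212) and the red ridge at (231–264,122–136). Both match the predictions within a pixel or two. Descend on the fin and grip it.

play_rows(
  deltas=[
    {"tx":0,"ty":0,"tz":1,"spin":0},
    {"tx":0,"ty":0,"tz":1,"spin":0},
    {"tx":0,"ty":0,"tz":1,"spin":0},
    {"tx":0,"ty":0,"tz":1,"spin":0},
    {"tx":-0.05,"ty":0,"tz":0.6,"spin":0},
  ],
)

```text
clock: 4.58
tcp_pos: [0.5183, 0.0941, 0.0759]
tool_rot: [0.998, -0.061, 0.001, -0.0]
ft_force: [1.2, -0.6, 0.4]
opening: 0.047
grip_force: 0.0
```

play_rows(
  deltas=[
    {"tx":0,"ty":0,"tz":0,"spin":0},
    {"tx":0,"ty":0,"tz":0,"spin":0},
    {"tx":0,"ty":0,"tz":0,"spin":0},
    {"tx":0,"ty":0,"tz":0,"spin":0},
    {"tx":0,"ty":0,"tz":0,"spin":0},
  ],
  claw=-1,
  force=8,
)

```text
clock: 5.0
tcp_pos: [0.5182, 0.0944, 0.0775]
tool_rot: [0.998, -0.061, 0.001, -0.0]
ft_force: [-0.7, 1.0, 0.4]
opening: 0.0172
grip_force: 1.5
```

play_rows(
  deltas=[
    {"tx":0,"ty":0,"tz":0,"spin":0},
    {"tx":0,"ty":0,"tz":0,"spin":0},
    {"tx":0,"ty":0,"tz":0,"spin":0},
    {"tx":0,"ty":0,"tz":0,"spin":0},
  ],
)

```text
clock: 5.33
tcp_pos: [0.5182, 0.0963, 0.0772]
tool_rot: [0.998, -0.06, 0.001, -0.001]
ft_force: [-0.6, 5.8, 2.6]
opening: 0.0137
grip_force: 8.0
```

```bash
python3 -c "
from h import *
st()"
```

```text
t 5.3333 tcp [0.5182 0.0963 0.0772] rack xy -0.0908 0.0023 yaw -0.1204 F [-0.6  5.8  2.6] op 0.013714935548869552 q [-0.14  0.59 -0.22  2.16  0.3   0.42 -2.29]
```

play_rows(
  deltas=[
    {"tx":-0.12,"ty":-0.1,"tz":0.14,"spin":0},
    {"tx":-0.11,"ty":0,"tz":0.15,"spin":0},
    {"tx":-0.1,"ty":0,"tz":0.16,"spin":0},
    {"tx":-0.09,"ty":0,"tz":0.16,"spin":0},
    {"tx":-0.08,"ty":0,"tz":0.17,"spin":0},
  ],
)

```text
clock: 5.75
tcp_pos: [0.5043, 0.0982, 0.0562]
tool_rot: [0.998, -0.061, -0.0, 0.0]
ft_force: [-3.1, -1.5, 2.7]
opening: 0.014
grip_force: 8.0
```

play_rows(
  deltas=[
    {"tx":-0.07,"ty":0,"tz":0.17,"spin":0},
    {"tx":-0.06,"ty":0,"tz":0.18,"spin":0},
    {"tx":-0.05,"ty":0,"tz":0.18,"spin":0},
    {"tx":0,"ty":0,"tz":0.08,"spin":0},
    {"tx":0,"ty":0,"tz":0,"spin":0},
  ],
)

```text
clock: 6.17
tcp_pos: [0.5008, 0.0986, 0.0408]
tool_rot: [0.998, -0.061, 0.0, 0.0]
ft_force: [-1.5, -2.6, -0.7]
opening: 0.0137
grip_force: 8.0
```

```bash
sed -i 's/O=np.array(\[.608,.083\])/O=np.array([.608,.086])/' h.py; python3 - <<'E'
from h import *
st(); a=cam("top")
for ph in (0,.25,.5):
    print(ph,proj(a,[[*(O+(-.036-.065*np.cos(ph)*0-.064*np.cos(ph)+.05*0-.05*np.sin(ph))*RX),.024+.05*np.cos(ph)-.064*np.sin(ph)]]).round(1))
cv2.imwrite('pics/t3.png',cv2.resize(a['img'][130:240,310:440],None,fx=5,fy=5)[:,:,::-1])
E
```

```text
t 6.1667 tcp [0.5008 0.0986 0.0408] rack xy -0.1079 -0.0005 yaw -0.1221 F [-1.5 -2.6 -0.7] op 0.013727081677274863 q [-0.19  0.64 -0.17  2.22  0.33  0.31 -2.33]
0 [[364.1 221.4]]
0.25 [[362.9 226.6]]
0.5 [[361.8 229.8]]
```

play_rows(
  deltas=[
    {"tx":0,"ty":0,"tz":0.12,"spin":0},
    {"tx":0,"ty":0,"tz":0.12,"spin":0},
    {"tx":0,"ty":0,"tz":0,"spin":0},
  ],
)

```text
clock: 6.47
tcp_pos: [0.5016, 0.0986, 0.0352]
tool_rot: [0.998, -0.061, 0.001, 0.0]
ft_force: [0.4, -4.2, 2.2]
opening: 0.014
grip_force: 8.0
```

```bash
python3 - <<'E'
from h import *
st()
E
```

```text
t 6.4667 tcp [0.5016 0.0986 0.0352] rack xy -0.1071 -0.0005 yaw -0.1225 F [ 0.4 -4.2  2.2] op 0.013975842666271833 q [-0.19  0.65 -0.16  2.22  0.34  0.3  -2.34]
```

play_rows(
  deltas=[
    {"tx":0,"ty":0,"tz":0,"spin":0},
    {"tx":0,"ty":0,"tz":0,"spin":0},
    {"tx":0,"ty":0,"tz":0,"spin":0},
  ],
  claw=-0.2,
)

```text
clock: 6.72
tcp_pos: [0.5011, 0.0995, 0.0352]
tool_rot: [0.998, -0.061, 0.0, -0.0]
ft_force: [1.0, -0.1, -0.6]
opening: 0.0291
grip_force: 0.0
```

play_rows(
  deltas=[
    {"tx":0,"ty":0,"tz":-0.6,"spin":0},
    {"tx":0,"ty":0,"tz":-1,"spin":0},
    {"tx":0,"ty":0,"tz":-1,"spin":0},
    {"tx":0,"ty":0,"tz":-1,"spin":0},
    {"tx":0,"ty":0,"tz":-1,"spin":0},
  ],
)

```text
clock: 7.13
tcp_pos: [0.5006, 0.0993, 0.1514]
tool_rot: [0.998, -0.061, -0.0, -0.0]
ft_force: [-0.0, -0.6, -0.3]
opening: 0.0373
grip_force: 0.0
```

play_rows(
  deltas=[
    {"tx":0,"ty":0,"tz":-1,"spin":0},
    {"tx":0,"ty":0,"tz":-0.6,"spin":0},
    {"tx":0,"ty":0,"tz":0,"spin":0},
  ],
  claw=-1,
)

```text
clock: 7.38
tcp_pos: [0.5024, 0.0996, 0.1934]
tool_rot: [0.998, -0.061, 0.003, -0.001]
ft_force: [-0.7, 0.5, 0.2]
opening: 0.022
grip_force: 0.0
```

```bash
python3 - <<'E'
from h import *
st(); w=wrist(); h=cv2.cvtColor(w["img"],cv2.COLOR_RGB2HSV)
m=(h[...,2]<45).astype(np.uint8); m[:150]=0; m[270:]=0; m[:,:290]=0; m[:,340:]=0
n,l,s,c=cv2.connectedComponentsWithStats(m); print(s[1:],c[1:])
for ph in(0,.3,.4,.5):
    f=lambda a,b:(-.036-a*np.cos(ph)-b*np.sin(ph), .024+b*np.cos(ph)-a*np.sin(ph))
    P=[]
    for a,b in((.069,.063),(.069,.037),(.041,.063)):
        X,Z=f(a,b); P.append([*(O+X*RX),Z])
    print(ph,proj(w,P).round(0).tolist())
hb=(h[...,0]>100)&(h[...,0]<118)&(h[...,1]>150)&(h[...,2]<150)
cv2.imwrite('pics/w4.png',w['img'][:,:,::-1])
E
```

```text
t 7.3833 tcp [0.5024 0.0996 0.1934] rack xy -0.1065 0.0007 yaw -0.1218 F [-0.7  0.5  0.2] op 0.022019500433673754 q [-0.07  0.39 -0.32  2.1   0.2   0.67 -2.21]
[[314 182   7  18  54]
 [323 182   1   1   1]
 [323 184   1   1   1]
 [320 186   4  14  26]
 [339 248   1   1   1]
 [292 250   4  20  53]
 [339 252   1  18  18]] [[315.98148148 192.12962963]
 [323.         182.        ]
 [323.         184.        ]
 [322.15384615 192.5       ]
 [339.         248.        ]
 [293.79245283 261.58490566]
 [339.         260.5       ]]
0 [[317.0, 196.0], [317.0, 188.0], [317.0, 163.0]]
0.3 [[317.0, 205.0], [317.0, 190.0], [317.0, 179.0]]
0.4 [[317.0, 206.0], [317.0, 189.0], [317.0, 182.0]]
0.5 [[317.0, 206.0], [317.0, 187.0], [317.0, 185.0]]
```

View pics/w4.png

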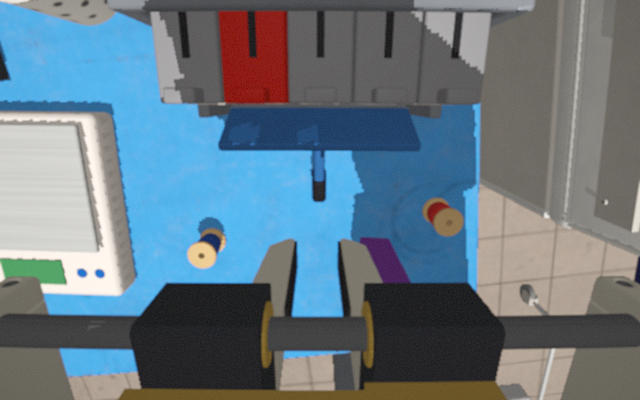

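The wrist view shows the leaf dropped (upper edge at row 149) with the fin at (319,190). To be sure it's at the stop, I'll press the fin down with shut fingers and watch the force.

play_rows(
  deltas=[
    {"tx":-0.24,"ty":0,"tz":1,"spin":0},
    {"tx":0,"ty":0,"tz":1,"spin":0},
    {"tx":0,"ty":0,"tz":1,"spin":0},
    {"tx":0,"ty":0,"tz":1,"spin":0},
    {"tx":0,"ty":0,"tz":0.6,"spin":0},
  ],
)

```text
clock: 7.85
tcp_pos: [0.4932, 0.0995, 0.0722]
tool_rot: [0.998, -0.061, -0.002, 0.0]
ft_force: [-0.1, 0.1, 0.0]
opening: 0.0008
grip_force: 0.0
```

play_rows(
  deltas=[
    {"tx":0,"ty":0,"tz":0.3,"spin":0},
    {"tx":0,"ty":0,"tz":0.2,"spin":0},
    {"tx":0,"ty":0,"tz":0.2,"spin":0},
    {"tx":0,"ty":0,"tz":0.1,"spin":0},
  ],
)

```text
clock: 8.18
tcp_pos: [0.4948, 0.0998, 0.0551]
tool_rot: [0.998, -0.061, 0.0, -0.0]
ft_force: [-1.2, 0.5, 9.0]
opening: 0.0004
grip_force: 4.3
```

play_rows(
  deltas=[
    {"tx":0,"ty":0,"tz":0.15,"spin":0},
    {"tx":0,"ty":0,"tz":0,"spin":0},
  ],
)

```text
clock: 8.35
tcp_pos: [0.4952, 0.0998, 0.054]
tool_rot: [0.998, -0.061, 0.001, -0.0]
ft_force: [-6.4, -1.1, 32.1]
opening: 0.0001
grip_force: 16.0
```

```bash
python3 - <<'E'
from h import *
st()
E
```

```text
t 8.35 tcp [0.4952 0.0998 0.054 ] rack xy -0.1136 -0.0 yaw -0.1217 F [-6.4 -1.1 32.1] op 9.323714745904804e-05 q [-0.18  0.61 -0.19  2.22  0.34  0.33 -2.35]
```

Hard stop at z 0.054, against a predicted 0.053, so the gate is fully open. Up and over, to behind the red ridge.

play_rows(
  deltas=[
    {"tx":0,"ty":0,"tz":-1,"spin":0},
    {"tx":0,"ty":0,"tz":-1,"spin":0},
    {"tx":0,"ty":0,"tz":-1,"spin":0},
    {"tx":0,"ty":0,"tz":-1,"spin":0},
    {"tx":0,"ty":0,"tz":-1,"spin":0},
  ],
)

```text
clock: 8.77
tcp_pos: [0.4948, 0.0996, 0.1787]
tool_rot: [0.998, -0.061, 0.001, -0.0]
ft_force: [0.7, -1.2, 0.2]
opening: 0.0004
grip_force: 0.0
```

play_rows(
  deltas=[
    {"tx":0,"ty":0,"tz":-1,"spin":0},
    {"tx":0,"ty":0,"tz":-1,"spin":0},
    {"tx":0,"ty":0,"tz":-0.9,"spin":0},
    {"tx":0.5,"ty":-0.2,"tz":0,"spin":0},
    {"tx":0.9,"ty":-0.3,"tz":0,"spin":0},
  ],
)

```text
clock: 9.18
tcp_pos: [0.5305, 0.1075, 0.252]
tool_rot: [0.998, -0.061, 0.002, -0.0]
ft_force: [-0.9, 0.4, -0.6]
opening: 0.0005
grip_force: 0.0
```

play_rows(
  deltas=[
    {"tx":0.9,"ty":-0.3,"tz":0,"spin":0},
    {"tx":0.9,"ty":-0.3,"tz":0,"spin":0},
    {"tx":0.9,"ty":-0.3,"tz":0,"spin":0},
    {"tx":0.3,"ty":0,"tz":0,"spin":0},
    {"tx":0,"ty":0,"tz":0,"spin":0},
  ],
)

```text
clock: 9.6
tcp_pos: [0.6094, 0.1208, 0.2492]
tool_rot: [0.998, -0.061, 0.0, -0.0]
ft_force: [-1.1, -0.1, -0.2]
opening: 0.0003
grip_force: 0.0
```

```bash
python3 - <<'E'
from h import *
st(); a=cam("top")
h=cv2.cvtColor(a["img"],cv2.COLOR_RGB2HSV); m=(((h[...,0]<8)|(h[...,0]>172))&(h[...,1]>150)&(h[...,2]>60)).astype(np.uint8); m[:140]=0;m[240:]=0;m[:,:330]=0;m[:,410:]=0
print(cv2.connectedComponentsWithStats(m)[2:])
E
```

```text
t 9.6 tcp [0.6094 0.1208 0.2492] rack xy -0.0029 0.0347 yaw -0.1225 F [-1.1 -0.1 -0.2] op 0.00030224004294675526 q [-0.06  0.46 -0.33  1.8   0.18  0.91 -2.16]
(array([[     0,      0,    640,    400, 255627],
       [   346,    163,     21,     33,    373]], dtype=int32), array([[319.44611094, 199.53342566],
       [356.43163539, 176.5924933 ]]))
```

play_rows(
  deltas=[
    {"tx":0,"ty":0,"tz":1,"spin":0},
    {"tx":0,"ty":0,"tz":1,"spin":0},
    {"tx":0,"ty":0,"tz":0.6,"spin":0},
    {"tx":0,"ty":0,"tz":0.2,"spin":0},
    {"tx":0,"ty":0,"tz":0,"spin":0},
  ],
)

```text
clock: 10.07
tcp_pos: [0.6065, 0.1206, 0.1784]
tool_rot: [0.998, -0.061, -0.001, 0.0]
ft_force: [0.5, 0.4, 0.3]
opening: 0.0007
grip_force: 0.0
```

play_rows(
  deltas=[
    {"tx":-0.3,"ty":0,"tz":0,"spin":0},
    {"tx":-0.3,"ty":0,"tz":0,"spin":0},
    {"tx":-0.3,"ty":0,"tz":0,"spin":0},
    {"tx":-0.3,"ty":0,"tz":0,"spin":0},
    {"tx":-0.3,"ty":0,"tz":0,"spin":0},
  ],
)

```text
clock: 10.48
tcp_pos: [0.5701, 0.1258, 0.1798]
tool_rot: [0.998, -0.061, 0.0, -0.0]
ft_force: [0.8, 0.3, -0.5]
opening: 0.0006
grip_force: 0.1
```

```bash
cat > red.py <<'E'
from h import *
st()
for n,r in(("top",(140,270,330,410)),("scene",(150,300,300,430))):
    a=cam(n); h=cv2.cvtColor(a["img"],cv2.COLOR_RGB2HSV); m=(((h[...,0]<8)|(h[...,0]>172))&(h[...,1]>150)&(h[...,2]>60)).astype(np.uint8)
    k=np.zeros_like(m); k[r[0]:r[1],r[2]:r[3]]=1; x=cv2.connectedComponentsWithStats(m*k); i=1+np.argmax(x[2][1:,4]); print(n,x[2][i],x[3][i].round(1))
E
python3 red.py
```

```text
t 10.4833 tcp [0.5701 0.1258 0.1798] rack xy -0.0425 0.0349 yaw -0.1216 F [ 0.8  0.3 -0.5] op 0.0006184949878838637 q [-0.1   0.49 -0.31  1.95  0.22  0.73 -2.23]
top [357 194   2   1   2] [357.5 194. ]
scene [333 179  28  55 676] [346.  204.2]
```

play_rows(
  deltas=[
    {"tx":-0.3,"ty":0,"tz":0,"spin":0},
    {"tx":-0.3,"ty":0,"tz":0,"spin":0},
    {"tx":-0.25,"ty":0,"tz":0,"spin":0},
    {"tx":-0.15,"ty":0,"tz":0,"spin":0},
    {"tx":-0.15,"ty":0,"tz":0,"spin":0},
  ],
)

```text
clock: 11.0
tcp_pos: [0.5419, 0.1291, 0.1791]
tool_rot: [0.998, -0.061, -0.0, 0.0]
ft_force: [1.0, 0.3, 0.7]
opening: 0.0005
grip_force: 0.1
```

play_rows(
  deltas=[
    {"tx":-0.12,"ty":0,"tz":0,"spin":0},
    {"tx":-0.12,"ty":0,"tz":0,"spin":0},
    {"tx":-0.12,"ty":0,"tz":0,"spin":0},
    {"tx":-0.12,"ty":0,"tz":0,"spin":0},
    {"tx":0,"ty":0,"tz":0,"spin":0},
  ],
)

```text
clock: 11.42
tcp_pos: [0.5299, 0.1306, 0.1791]
tool_rot: [0.998, -0.061, -0.0, 0.0]
ft_force: [-0.3, -0.1, 0.1]
opening: 0.0003
grip_force: 0.0
```

```bash
python3 red.py
```

```text
t 11.4167 tcp [0.5299 0.1306 0.1791] rack xy -0.083 0.0347 yaw -0.1216 F [-0.3 -0.1  0.1] op 0.00026445262685349346 q [-0.12  0.45 -0.32  2.04  0.22  0.68 -2.27]Traceback (most recent call last):
  File "red.py", line 5, in <module>
    k=np.zeros_like(m); k[r[0]:r[1],r[2]:r[3]]=1; x=cv2.connectedComponentsWithStats(m*k); i=1+np.argmax(x[2][1:,4]); print(n,x[2][i],x[3][i].round(1))
                                                                                               ~~~~~~~~~^^^^^^^^^^^^
    return _wrapfunc(a, 'argmax', axis=axis, out=out, **kwds)
    return bound(*args, **kwds)
ValueError: attempt to get argmax of an empty sequence
```

play_rows(
  deltas=[
    {"tx":0,"ty":0,"tz":-1,"spin":0},
    {"tx":0,"ty":0,"tz":-1,"spin":0},
    {"tx":0,"ty":0,"tz":-1,"spin":0},
    {"tx":0,"ty":0,"tz":-1,"spin":0},
    {"tx":0,"ty":0,"tz":-0.4,"spin":0},
  ],
)

```text
clock: 11.88
tcp_pos: [0.5317, 0.131, 0.2922]
tool_rot: [0.998, -0.061, 0.002, -0.001]
ft_force: [0.1, 0.6, -0.2]
opening: 0.0005
grip_force: 0.0
```

play_rows(
  deltas=[
    {"tx":0,"ty":0,"tz":0,"spin":0},
    {"tx":0,"ty":0,"tz":0,"spin":0},
  ],
)

```text
clock: 12.05
tcp_pos: [0.5305, 0.1303, 0.2887]
tool_rot: [0.998, -0.061, 0.0, 0.0]
ft_force: [-0.9, 0.4, -0.6]
opening: 0.0001
grip_force: 0.0
```

```bash
python3 - <<'E'
from h import *
st(); w=wrist()
for ph in(0.2,.33,.5):
    P=[]
    for X,Z in((.004,.151),(.060,.151),(.004,.020),(.004,.167)):
        for Y in(-.017,.017):
            P.append([*(O+(X*np.cos(ph)-Z*np.sin(ph)-.032)*RX+(.035+Y)*RY),Z*np.cos(ph)+X*np.sin(ph)+.022])
    print(ph,"ftop,rtop,lowfront,ridge",proj(w,P).round(0).tolist())
h=cv2.cvtColor(w["img"],cv2.COLOR_RGB2HSV); m=(((h[...,0]<8)|(h[...,0]>172))&(h[...,1]>150)&(h[...,2]>60)).astype(np.uint8)
x=cv2.connectedComponentsWithStats(m); print([ (r.tolist()) for r in x[2][1:] if r[4]>50])
cv2.imwrite('pics/w5.png',w['img'][:,:,::-1])
E
```

```text
t 12.05 tcp [0.5305 0.1303 0.2887] rack xy -0.0824 0.0346 yaw -0.1221 F [-0.9  0.4 -0.6] op 0.00014906357020308598 q [-0.08  0.33 -0.36  1.91  0.14  0.93 -2.19]
0.2 ftop,rtop,lowfront,ridge [[336.0, 166.0], [296.0, 166.0], [337.0, 100.0], [294.0, 100.0], [330.0, 124.0], [302.0, 124.0], [336.0, 174.0], [295.0, 174.0]]
0.33 ftop,rtop,lowfront,ridge [[335.0, 186.0], [297.0, 186.0], [337.0, 128.0], [294.0, 128.0], [330.0, 126.0], [302.0, 126.0], [336.0, 197.0], [296.0, 197.0]]
0.5 ftop,rtop,lowfront,ridge [[334.0, 208.0], [298.0, 208.0], [336.0, 162.0], [295.0, 162.0], [330.0, 129.0], [302.0, 129.0], [335.0, 221.0], [297.0, 221.0]]
[[298, 77, 40, 129, 4283], [428, 198, 17, 15, 112]]
```

View pics/w5.png

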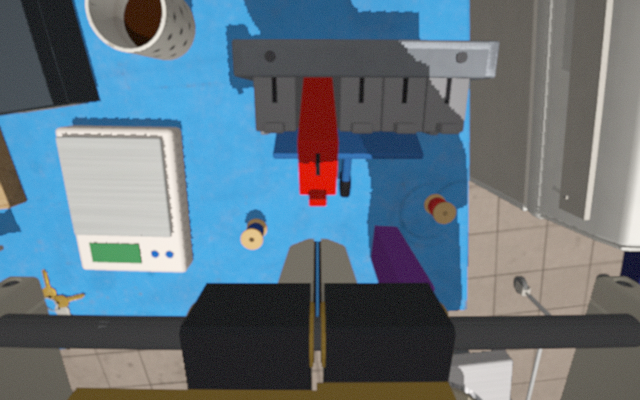

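The wrist view shows the red cassette leaning out of the row, with its top face at about rows 152–192 and the ridge to row 205 in columns 299–338. The greys still stand. I've used my ten views, so from here I'll measure numerically from the pixels.

```bash
python3 - <<'E'
from h import *
w=wrist(); I=w["img"].astype(int)
for c in(303,310,318,326,333): print(c,[ (r,*I[r,c,:2]) for r in range(130,212,3)])
b=cam("scene"); h=cv2.cvtColor(b["img"],cv2.COLOR_RGB2HSV); m=(((h[...,0]<8)|(h[...,0]>172))&(h[...,1]>150)&(h[...,2]>60)).astype(np.uint8)
x=cv2.connectedComponentsWithStats(m); print([ (r.tolist()) for r in x[2][1:] if r[4]>60])
a=cam("top"); h=cv2.cvtColor(a["img"],cv2.COLOR_RGB2HSV); m2=(((h[...,0]<8)|(h[...,0]>172))&(h[...,1]>150)&(h[...,2]>60)).astype(np.uint8)
x=cv2.connectedComponentsWithStats(m2); print([ (r.tolist()) for r in x[2][1:] if r[4]>60])
for ph in(.4,.45,.5,.55):
    P=[]
    for X,Z in((.004,.151),(.060,.151),(.012,.167),(.004,.167)):
        for Y in(-.017,.017):
            P.append([*(O+(X*np.cos(ph)-(Z-.004)*np.sin(ph)-.032)*RX+(.0335+Y)*RY),(Z-.004)*np.cos(ph)+X*np.sin(ph)+.022])
    print(ph,"wrist",proj(w,P)[:,1].round(0).tolist(),"scene",proj(b,P).round(0).tolist())
E
```

```text
303 [(130, np.int64(120), np.int64(23)), (133, np.int64(122), np.int64(24)), (136, np.int64(123), np.int64(24)), (139, np.int64(122), np.int64(22)), (142, np.int64(128), np.int64(20)), (145, np.int64(128), np.int64(27)), (148, np.int64(125), np.int64(15)), (151, np.int64(127), np.int64(25)), (154, np.int64(126), np.int64(21)), (157, np.int64(126), np.int64(18)), (160, np.int64(124), np.int64(18)), (163, np.int64(167), np.int64(27)), (166, np.int64(221), np.int64(29)), (169, np.int64(221), np.int64(37)), (172, np.int64(218), np.int64(24)), (175, np.int64(219), np.int64(30)), (178, np.int64(219), np.int64(26)), (181, np.int64(219), np.int64(26)), (184, np.int64(219), np.int64(21)), (187, np.int64(220), np.int64(26)), (190, np.int64(218), np.int64(21)), (193, np.int64(212), np.int64(52)), (196, np.int64(85), np.int64(169)), (199, np.int64(84), np.int64(169)), (202, np.int64(83), np.int64(170)), (205, np.int64(85), np.int64(171)), (208, np.int64(82), np.int64(167)), (211, np.int64(89), np.int64(170))]
310 [(130, np.int64(118), np.int64(11)), (133, np.int64(121), np.int64(21)), (136, np.i
[... 4218 characters left out ...]
2.0, 188.0], [340.0, 181.0], [336.0, 201.0], [324.0, 194.0], [334.0, 204.0], [322.0, 196.0]]
0.45 wrist [199.0, 199.0, 149.0, 149.0, 204.0, 204.0, 211.0, 211.0] scene [[334.0, 210.0], [322.0, 203.0], [350.0, 190.0], [338.0, 183.0], [334.0, 204.0], [322.0, 196.0], [332.0, 207.0], [319.0, 199.0]]
0.5 wrist [205.0, 205.0, 158.0, 158.0, 211.0, 211.0, 217.0, 217.0] scene [[331.0, 213.0], [319.0, 206.0], [347.0, 192.0], [335.0, 185.0], [331.0, 207.0], [319.0, 199.0], [329.0, 210.0], [317.0, 202.0]]
0.55 wrist [210.0, 210.0, 167.0, 167.0, 218.0, 218.0, 223.0, 223.0] scene [[329.0, 216.0], [317.0, 208.0], [345.0, 194.0], [333.0, 187.0], [329.0, 210.0], [317.0, 202.0], [327.0, 213.0], [314.0, 205.0]]
```

```bash
python3 - <<'E'
from h import *
w=wrist(); I=w["img"].astype(int)
for c in(283,385,410): print(c,[ (r,*I[r,c].tolist()) for r in range(130,166,2)])
for ph in(.35,.4,.45,.5,.55):
    P=[]
    for a,b in((.004,.061),(-.004,.061),(.004,.0)):
        P.append([*(O+(-.036-a*np.cos(ph)-b*np.sin(ph))*RX-.05*RY),.024+b*np.cos(ph)-a*np.sin(ph)])
    P.append([*(O+(-.036-.069*np.cos(ph)-.063*np.sin(ph))*RX),.024+.063*np.cos(ph)-.069*np.sin(ph)])
    print(ph,proj(w,P).round(1).tolist())
m=(w["img"].max(2)<45); ys,xs=np.nonzero(m[170:215,339:356]); print("fin blk",xs.min()+339,xs.max()+339,ys.min()+170,ys.max()+170)
P=[[*(O-.028*RX+Y*RY),.173] for Y in(-.087,-.053)]; print("grey front edge pred",proj(w,P)); print([(r,*I[r,440].tolist()) for r in range(118,142,2)])
E
```

```text
283 [(130, 63, 71, 82), (132, 44, 73, 110), (134, 37, 72, 114), (136, 38, 73, 113), (138, 35, 70, 110), (140, 32, 70, 112), (142, 35, 72, 113), (144, 32, 71, 112), (146, 40, 71, 114), (148, 42, 74, 113), (150, 28, 66, 108), (152, 49, 96, 148), (154, 57, 115, 178), (156, 58, 113, 173), (158, 72, 161, 216), (160, 82, 174, 227), (162, 76, 172, 226), (164, 75, 170, 226)]
385 [(130, 69, 73, 84), (132, 33, 59, 92), (134, 25, 55, 95), (136, 32, 59, 96), (138, 25, 59, 95), (140, 33, 61, 99), (142, 30, 61, 95), (144, 38, 63, 99), (146, 32, 63, 97), (148, 34, 65, 100), (150, 28, 60, 93), (152, 31, 60, 102), (154, 25, 64, 103), (156, 31, 61, 99), (158, 34, 78, 118), (160, 43, 93, 135), (162, 45, 95, 137), (164, 43, 94, 135)]
410 [(130, 84, 83, 82), (132, 71, 76, 84), (134, 33, 60, 95), (136, 22, 59, 96), (138, 31, 58, 95), (140, 29, 61, 98), (142, 25, 57, 95), (144, 29, 60, 97), (146, 30, 61, 97), (148, 17, 53, 92), (150, 17, 53, 93), (152, 22, 60, 96), (154, 28, 62, 100), (156, 31, 61, 94), (158, 31, 79, 118), (160, 42, 96, 140), (162, 43, 93, 138), (164, 51, 98, 140)]
0.35 [[391.6, 151.8], [392.5, 145.4], [382.9, 128.2], [344.3, 199.0]]
0.4 [[391.2, 154.1], [392.2, 147.9], [382.9, 128.1], [344.0, 199.3]]
0.45 [[390.7, 156.2], [391.8, 150.3], [382.9, 128.1], [343.7, 199.4]]
0.5 [[390.3, 158.2], [391.4, 152.7], [382.9, 128.0], [343.4, 199.2]]
0.55 [[389.8, 160.2], [391.0, 154.9], [382.8, 127.9], [343.1, 198.9]]
fin blk 341 348 181 194
grey front edge pred [[462.36183671 130.51171075]
 [421.72968874 130.32423867]]
[(118, 82, 85, 84), (120, 83, 85, 81), (122, 75, 74, 75), (124, 70, 68, 69), (126, 63, 60, 61), (128, 66, 64, 65), (130, 65, 65, 65), (132, 61, 85, 110), (134, 48, 98, 138), (136, 42, 94, 136), (138, 47, 96, 139), (140, 45, 97, 137)]
```

```bash
cat > red.py <<'E'
from h import *
s,_=st(); w=wrist(); h=cv2.cvtColor(w["img"],cv2.COLOR_RGB2HSV); m=(((h[...,0]<8)|(h[...,0]>172))&(h[...,1]>150)&(h[...,2]>60)).astype(np.uint8)
x=cv2.connectedComponentsWithStats(m); print([ (r.tolist()) for r in x[2][1:] if r[4]>50])
g=w["img"][...,0].astype(int)
ys=np.nonzero(m[:,303])[0]; print("col303 red to",ys.max() if len(ys) else None)
for ph in(.4,.45,.5):
    P=[]
    for X,Z in((.004,.151),(.004,.167)):
        P.append([*(O+(X*np.cos(ph)-(Z-.004)*np.sin(ph)-.032)*RX+(.0335+.014)*RY),(Z-.004)*np.cos(ph)+X*np.sin(ph)+.022])
    print(ph,proj(w,P).round(1).tolist())
E
python3 red.py
```

```text
t 12.3 tcp [0.53   0.1304 0.2878] rack xy -0.0828 0.0346 yaw -0.1216 F [-0.3  0.7 -1. ] op 0.0003457432575636616 q [-0.08  0.33 -0.36  1.91  0.14  0.93 -2.19]
[[298, 76, 40, 129, 4318], [428, 197, 16, 16, 113]]
col303 red to 193
0.4 [[302.1, 192.5], [301.5, 203.9]]
0.45 [[302.4, 198.7], [301.8, 210.8]]
0.5 [[302.6, 204.4], [302.1, 217.1]]
```

play_rows(
  deltas=[
    {"tx":0.5,"ty":0,"tz":1,"spin":0},
    {"tx":0.4,"ty":0,"tz":1,"spin":0},
    {"tx":0,"ty":0,"tz":1,"spin":0},
    {"tx":0,"ty":0,"tz":1,"spin":0},
    {"tx":0,"ty":0,"tz":0.4,"spin":0},
  ],
)

```text
clock: 12.77
tcp_pos: [0.5513, 0.1272, 0.1756]
tool_rot: [0.998, -0.061, -0.002, 0.001]
ft_force: [-0.9, 0.0, -0.4]
opening: 0.0005
grip_force: 0.0
```

play_rows(
  deltas=[
    {"tx":-0.2,"ty":0,"tz":0,"spin":0},
    {"tx":-0.2,"ty":0,"tz":0.05,"spin":0},
    {"tx":-0.2,"ty":0,"tz":0.05,"spin":0},
    {"tx":-0.2,"ty":0,"tz":0.1,"spin":0},
    {"tx":-0.2,"ty":0,"tz":0.1,"spin":0},
  ],
)

```text
clock: 13.18
tcp_pos: [0.5279, 0.1311, 0.1727]
tool_rot: [0.998, -0.061, 0.001, -0.0]
ft_force: [-0.8, -0.1, 0.3]
opening: 0.0009
grip_force: 0.0
```

```bash
python3 red.py
```

```text
t 13.1833 tcp [0.5279 0.1311 0.1727] rack xy -0.085 0.0351 yaw -0.1217 F [-0.8 -0.1  0.3] op 0.0009334278358137387 q [-0.12  0.46 -0.31  2.05  0.23  0.66 -2.28]
[[287, 62, 66, 218, 9802], [463, 227, 26, 23, 303]]
col303 red to 239
0.4 [[294.8, 243.0], [293.3, 264.5]]
0.45 [[295.3, 251.4], [294.0, 273.8]]
0.5 [[295.9, 258.9], [294.7, 281.9]]
```

play_rows(
  deltas=[
    {"tx":-0.2,"ty":0,"tz":0.1,"spin":0},
    {"tx":-0.2,"ty":0,"tz":0.1,"spin":0},
    {"tx":0,"ty":0,"tz":0,"spin":0},
  ],
)

```text
clock: 13.48
tcp_pos: [0.5169, 0.1321, 0.1664]
tool_rot: [0.998, -0.061, -0.0, 0.0]
ft_force: [-0.6, -0.5, -0.1]
opening: 0.0004
grip_force: 0.1
```

```bash
python3 red.py; python3 - <<'E'
from h import *
w=wrist(); I=w["img"].astype(int)
for c in(292,300,308,316,324,332,340,348): print(c,' '.join(f"{r}:{I[r,c,0]},{I[r,c,1]}" for r in range(220,296,4)))
E
```

```text
t 13.4833 tcp [0.5169 0.1321 0.1664] rack xy -0.096 0.0347 yaw -0.1213 F [-0.6 -0.5 -0.1] op 0.0004177381401033175 q [-0.13  0.46 -0.31  2.07  0.23  0.64 -2.29]
[[285, 41, 68, 234, 11201], [466, 219, 26, 24, 313]]
col303 red to 238
0.4 [[293.1, 229.6], [291.4, 251.4]]
0.45 [[293.7, 238.7], [292.1, 261.5]]
0.5 [[294.2, 246.9], [292.9, 270.4]]
292 220:133,16 224:132,25 228:134,29 232:133,22 236:132,15 240:132,17 244:130,78 248:126,123 252:126,120 256:126,121 260:128,121 264:127,122 268:129,125 272:125,119 276:127,123 280:128,124 284:41,43 288:25,29 292:42,37
300 220:133,29 224:134,19 228:134,26 232:133,24 236:135,24 240:133,48 244:126,121 248:129,124 252:126,121 256:129,123 260:127,124 264:125,120 268:126,121 272:125,119 276:126,120 280:130,124 284:41,41 288:31,38 292:26,25
308 220:133,23 224:133,24 228:134,23 232:137,33 236:135,29 240:128,123 244:128,122 248:124,119 252:126,120 256:126,121 260:127,124 264:127,122 268:126,119 272:128,123 276:125,124 280:126,122 284:39,36 288:29,29 292:38,34
316 220:28,22 224:36,31 228:32,30 232:122,16 236:135,33 240:124,25 244:65,29 248:60,25 252:64,26
[... 282 characters left out ...]
80:130,123 284:77,75 288:76,72 292:73,72
332 220:132,17 224:135,22 228:135,29 232:132,19 236:131,21 240:132,83 244:128,124 248:129,123 252:128,123 256:127,121 260:128,120 264:127,122 268:124,119 272:126,121 276:125,120 280:126,121 284:40,34 288:31,35 292:30,27
340 220:133,23 224:135,18 228:131,13 232:136,32 236:133,28 240:132,19 244:130,112 248:126,121 252:128,123 256:127,125 260:124,118 264:123,118 268:126,122 272:128,122 276:125,121 280:127,124 284:39,38 288:28,27 292:32,34
348 220:127,53 224:123,102 228:117,133 232:114,159 236:99,167 240:98,182 244:93,184 248:87,183 252:92,174 256:117,149 260:122,122 264:125,120 268:128,123 272:129,122 276:125,121 280:128,122 284:36,37 288:32,35 292:28,33
```

play_rows(
  deltas=[
    {"tx":0,"ty":0,"tz":-1,"spin":0},
    {"tx":0,"ty":0,"tz":-1,"spin":0},
    {"tx":0.25,"ty":0,"tz":-1,"spin":0},
    {"tx":0.25,"ty":0,"tz":-1,"spin":0},
    {"tx":0,"ty":0,"tz":-0.9,"spin":0},
  ],
)

```text
clock: 14.0
tcp_pos: [0.5317, 0.1303, 0.2908]
tool_rot: [0.998, -0.061, 0.001, -0.0]
ft_force: [1.1, -0.6, -0.7]
opening: 0.0004
grip_force: 0.0
```

play_rows(
  deltas=[
    {"tx":0,"ty":0,"tz":0,"spin":0},
    {"tx":0,"ty":0,"tz":0,"spin":0},
  ],
  claw=0.4,
)

```text
clock: 14.17
tcp_pos: [0.5311, 0.1306, 0.2901]
tool_rot: [0.998, -0.061, 0.001, -0.0]
ft_force: [-0.7, -0.6, -0.3]
opening: 0.0093
grip_force: 0.0
```

```bash
python3 red.py; python3 - <<'E'
from h import *
w=wrist(); I=w["img"].astype(int)
for c in(303,318,333): print(c,' '.join(f"{r}:{I[r,c,0]},{I[r,c,1]}" for r in range(134,222,2)))
print("rows"); 
for r in (180,190): 
    m=(I[r,:,0]>90)&(I[r,:,1]<50); x=np.nonzero(m)[0]; print(r,x.min(),x.max())
print("leaf",' '.join(f"{r}:{I[r,385].tolist()}" for r in range(146,164,2)))
b=cam("scene"); h=cv2.cvtColor(b["img"],cv2.COLOR_RGB2HSV); m=(((h[...,0]<8)|(h[...,0]>172))&(h[...,1]>150)&(h[...,2]>60)).astype(np.uint8)
x=cv2.connectedComponentsWithStats(m); print([ (r.tolist()) for r in x[2][1:] if r[4]>60])
E
```

```text
t 14.1667 tcp [0.5311 0.1306 0.2901] rack xy -0.0817 0.0349 yaw -0.1223 F [-0.7 -0.6 -0.3] op 0.009263499178506695 q [-0.07  0.32 -0.36  1.91  0.14  0.93 -2.19]
[[300, 79, 38, 142, 4557], [429, 198, 15, 16, 109]]
col303 red to 207
0.4 [[302.8, 193.6], [302.2, 204.9]]
0.45 [[303.1, 199.7], [302.5, 211.7]]
0.5 [[303.3, 205.4], [302.8, 218.0]]
303 134:127,28 136:135,19 138:140,19 140:138,19 142:141,26 144:138,17 146:129,16 148:145,25 150:151,27 152:151,24 154:148,13 156:150,27 158:147,20 160:149,16 162:153,27 164:156,17 166:211,33 168:217,25 170:216,23 172:217,34 174:216,21 176:218,37 178:216,30 180:216,20 182:214,24 184:217,28 186:216,28 188:217,28 190:216,21 192:215,27 194:216,19 196:216,30 198:215,18 200:217,17 202:217,30 204:216,25 206:218,28 208:167,121 210:81,169 212:90,170 214:96,173 216:95,172 218:94,171 220:84,169
318 134:123,3 136:125,19 138:125,23 140:125,23 142:124,16 144:122,17 146:124,23 148:127,19 150:124,20 152:123,19 154:125,23 156:134,14 158:141,26 160:137,13 162:151,24 164:160,29 166:212,40 168:216,18 170:216,27 172:217,32 174:213,31 176:125,30 178:41,36 180:51,40 182
[... 287 characters left out ...]
23,6 148:127,27 150:124,16 152:123,10 154:124,20 156:128,9 158:149,19 160:153,16 162:152,30 164:146,14 166:209,35 168:217,29 170:217,26 172:217,26 174:216,24 176:215,9 178:217,20 180:218,26 182:216,17 184:218,29 186:218,29 188:216,17 190:216,26 192:216,21 194:214,16 196:215,26 198:217,26 200:217,32 202:217,33 204:215,35 206:216,47 208:162,135 210:75,175 212:81,175 214:83,173 216:80,172 218:84,176 220:81,173
rows
180 300 334
190 301 334
leaf 146:[28, 57, 94] 148:[28, 58, 93] 150:[37, 58, 96] 152:[28, 62, 99] 154:[38, 68, 107] 156:[24, 58, 95] 158:[31, 67, 106] 160:[41, 92, 132] 162:[42, 94, 136]
[[229, 61, 53, 26, 844], [390, 165, 35, 26, 320], [319, 188, 35, 46, 871], [364, 306, 13, 10, 83]]
```

The cassette is now at about 0.5 rad on the gate: front edge at row 208 and ridge at row 220, both matching the prediction. Next, straddle it and grip it near its top.

play_rows(
  deltas=[
    {"tx":0.35,"ty":0.06,"tz":1,"spin":0},
    {"tx":0.36,"ty":0,"tz":1,"spin":0},
    {"tx":0,"ty":0,"tz":0.5,"spin":0},
    {"tx":0,"ty":0,"tz":0,"spin":0},
    {"tx":0,"ty":0,"tz":0,"spin":0},
  ],
  claw=0.6,
)

```text
clock: 14.73
tcp_pos: [0.5471, 0.1268, 0.2253]
tool_rot: [0.998, -0.061, -0.002, 0.0]
ft_force: [0.2, -0.8, 0.3]
opening: 0.0545
grip_force: 0.0
```

play_rows(
  deltas=[
    {"tx":0,"ty":0,"tz":0,"spin":0},
    {"tx":0,"ty":0,"tz":0,"spin":0},
  ],
)

```text
clock: 14.9
tcp_pos: [0.5482, 0.1272, 0.2274]
tool_rot: [0.998, -0.061, 0.001, -0.0]
ft_force: [-1.0, -0.1, -0.0]
opening: 0.0677
grip_force: 0.0
```

```bash
python3 red.py
```

```text
t 14.9 tcp [0.5482 0.1272 0.2274] rack xy -0.0644 0.0336 yaw -0.1215 F [-1.  -0.1 -0. ] op 0.0676980229537178 q [-0.08  0.41 -0.34  1.95  0.18  0.81 -2.22]
[[293, 103, 50, 168, 6562], [442, 226, 20, 19, 190]]
col303 red to 252
0.4 [[298.1, 237.9], [297.1, 254.0]]
0.45 [[298.4, 244.5], [297.5, 261.3]]
0.5 [[298.7, 250.5], [297.9, 267.8]]
```

play_rows(
  deltas=[
    {"tx":0,"ty":0,"tz":0.8,"spin":0},
    {"tx":0,"ty":0,"tz":0.8,"spin":0},
    {"tx":0,"ty":0,"tz":0.8,"spin":0},
    {"tx":0,"ty":0,"tz":0.8,"spin":0},
    {"tx":0,"ty":0,"tz":0.8,"spin":0},
  ],
)

```text
clock: 15.37
tcp_pos: [0.5484, 0.127, 0.1267]
tool_rot: [0.998, -0.061, 0.001, -0.0]
ft_force: [-0.2, -0.1, 0.6]
opening: 0.0746
grip_force: 0.0
```

play_rows(
  deltas=[
    {"tx":0,"ty":0,"tz":0,"spin":0},
    {"tx":0,"ty":0,"tz":0,"spin":0},
    {"tx":0,"ty":0,"tz":0,"spin":0},
    {"tx":0,"ty":0,"tz":0,"spin":0},
    {"tx":0,"ty":0,"tz":0,"spin":0},
  ],
  claw=-1,
  force=15,
)

```text
clock: 15.78
tcp_pos: [0.5486, 0.127, 0.1279]
tool_rot: [0.998, -0.061, 0.001, -0.0]
ft_force: [-0.2, -0.5, -0.0]
opening: 0.0459
grip_force: 0.0
```

play_rows(
  deltas=[
    {"tx":0,"ty":0,"tz":0,"spin":0},
    {"tx":0,"ty":0,"tz":0,"spin":0},
  ],
)

```text
clock: 15.95
tcp_pos: [0.5483, 0.127, 0.1273]
tool_rot: [0.998, -0.061, 0.001, -0.0]
ft_force: [0.1, 0.3, 0.4]
opening: 0.034
grip_force: 15.0
```

```bash
python3 red.py
```

```text
t 15.95 tcp [0.5483 0.127  0.1273] rack xy -0.0643 0.0334 yaw -0.1219 F [0.1 0.3 0.4] op 0.03402655526803642 q [-0.13  0.54 -0.28  2.04  0.26  0.59 -2.29]
[[275, 108, 86, 210, 14243], [478, 264, 31, 20, 406], [302, 351, 31, 20, 592]]
col303 red to 369
0.4 [[286.2, 322.5], [283.7, 355.8]]
0.45 [[287.1, 330.4], [284.8, 364.0]]
0.5 [[288.0, 337.2], [286.0, 370.8]]
```

play_rows(
  deltas=[
    {"tx":-0.1,"ty":0,"tz":-0.18,"spin":0},
    {"tx":-0.2,"ty":0,"tz":-0.36,"spin":0},
    {"tx":-0.3,"ty":0,"tz":-0.54,"spin":0},
    {"tx":-0.3,"ty":0,"tz":-0.54,"spin":0},
    {"tx":-0.3,"ty":0,"tz":-0.54,"spin":0},
  ],
)

```text
clock: 16.42
tcp_pos: [0.5166, 0.1305, 0.1813]
tool_rot: [0.998, -0.061, -0.001, 0.0]
ft_force: [-0.3, 1.2, -4.0]
opening: 0.0341
grip_force: 15.0
```

```bash
cat > held.py <<'E'
from h import *
s,_=st(); print("grip",s["grip_force"],"Fz",s["ft_force"][2])
w=wrist(); I=w["img"].astype(int); h=cv2.cvtColor(w["img"],cv2.COLOR_RGB2HSV); m=(((h[...,0]<8)|(h[...,0]>172))&(h[...,1]>150)&(h[...,2]>60)).astype(np.uint8)
x=cv2.connectedComponentsWithStats(m); print([ (r.tolist()) for r in x[2][1:] if r[4]>50])
# predicted rows of ridge front-top / box rear-top for held box, grip at box (0,+.0x) below top
R=w["T"]; 
he=np.array(w["hand_eye"]); ih=np.linalg.inv(he)
for ph in(0,.1,.2,.3,.4,.5):
    P=[]
    for X,Z in((-.028,.042),(-.028,.026),(.028,.026)):  # rel grip: top is 26 above
        P.append([X*np.cos(ph)-Z*np.sin(ph),0,-.019-(Z*np.cos(ph)+X*np.sin(ph))])
    P=np.array(P); Pc=(ih[:3,:3]@P.T).T+ih[:3,3]
    print(ph,cv2.projectPoints(Pc,np.zeros(3),np.zeros(3),w["K"],w["D"])[0][:,0,1].round(0).tolist())
E
python3 held.py
```

```text
t 16.4167 tcp [0.5166 0.1305 0.1813] rack xy -0.0961 0.033 yaw -0.1215 F [-0.3  1.2 -4. ] op 0.03406320807636808 q [-0.12  0.44 -0.32  2.06  0.22  0.68 -2.27]
grip 14.99692976474762 Fz -3.9681953712791707
[[275, 80, 86, 237, 15474], [459, 214, 24, 23, 272], [302, 351, 31, 21, 620]]
0 [384.0, 354.0, 239.0]
0.1 [385.0, 354.0, 248.0]
0.2 [386.0, 353.0, 258.0]
0.3 [385.0, 351.0, 268.0]
0.4 [383.0, 348.0, 278.0]
0.5 [379.0, 345.0, 288.0]
```

play_rows(
  deltas=[
    {"tx":-0.33,"ty":0,"tz":-0.6,"spin":0},
    {"tx":-0.33,"ty":0,"tz":-0.6,"spin":0},
    {"tx":-0.33,"ty":0,"tz":-0.6,"spin":0},
    {"tx":-0.33,"ty":0,"tz":-0.6,"spin":0},
    {"tx":-0.33,"ty":0,"tz":-0.6,"spin":0},
  ],
)

```text
clock: 16.88
tcp_pos: [0.4759, 0.1354, 0.2561]
tool_rot: [0.998, -0.061, -0.001, 0.0]
ft_force: [-0.0, 0.2, -3.1]
opening: 0.0341
grip_force: 15.0
```

play_rows(
  deltas=[
    {"tx":-0.33,"ty":0,"tz":-0.7,"spin":0},
    {"tx":-0.33,"ty":0,"tz":-0.7,"spin":0},
    {"tx":0,"ty":0,"tz":-0.7,"spin":0},
    {"tx":0,"ty":0,"tz":-0.5,"spin":0},
    {"tx":0,"ty":0,"tz":0,"spin":0},
  ],
)

```text
clock: 17.3
tcp_pos: [0.4611, 0.1379, 0.3228]
tool_rot: [0.998, -0.061, 0.002, -0.0]
ft_force: [0.2, 0.4, -3.0]
opening: 0.034
grip_force: 15.0
```

```bash
python3 held.py; cat > tilt.py <<'E'
from h import *
b=cam("scene"); h=cv2.cvtColor(b["img"],cv2.COLOR_RGB2HSV); m=(((h[...,0]<8)|(h[...,0]>172))&(h[...,1]>140)&(h[...,2]>50)).astype(np.uint8)
x=cv2.connectedComponentsWithStats(m); print([ (r.tolist()) for r in x[2][1:] if r[4]>60])
i=1+np.argmax([r[4]*(r[0]>200 and r[1]>90) for r in x[2][1:]]); k=(x[1]==i).astype(np.uint8)
k=cv2.morphologyEx(k,cv2.MORPH_CLOSE,np.ones((9,9))); c=max(cv2.findContours(k,0,1)[0],key=cv2.contourArea); print(x[2][i],cv2.approxPolyDP(c,4,True)[:,0].tolist())
s=read_state(); g=s["tcp_pos"]+[0,0,.019]; from scipy.spatial.transform import Rotation as Ro
ax=Ro.from_quat(s["tool_rot"]).as_matrix()[:2,0]; ay=np.array([-ax[1],ax[0]])
for ph in(-.1,0,.1,.2,.3,.4,.5):
    P=[]
    for X,Y,Z in((-.028,.017,.026),(-.028,.017,-.139),(-.028,-.017,-.139),(.028,-.017,-.139)):
        xx=X*np.cos(ph)-Z*np.sin(ph); zz=Z*np.cos(ph)+X*np.sin(ph); P.append([*(g[:2]+xx*ax+Y*ay),g[2]+zz])
    print(ph,"ftopL,fbotL,fbotR,rbotR",proj(b,P).round(0).tolist())
E
python3 tilt.py
```

```text
t 17.3 tcp [0.4611 0.1379 0.3228] rack xy -0.1522 0.0337 yaw -0.1216 F [ 0.2  0.4 -3. ] op 0.03398753406047121 q [-0.09  0.2  -0.38  1.99  0.09  0.96 -2.21]
grip 14.999266862869263 Fz -3.0324280526062233
[[275, 81, 85, 237, 15314], [425, 145, 12, 16, 69], [302, 351, 31, 21, 623]]
0 [384.0, 354.0, 239.0]
0.1 [385.0, 354.0, 248.0]
0.2 [386.0, 353.0, 258.0]
0.3 [385.0, 351.0, 268.0]
0.4 [383.0, 348.0, 278.0]
0.5 [379.0, 345.0, 288.0]
[[229, 61, 32, 21, 334], [139, 119, 9, 12, 64], [282, 122, 64, 74, 1911], [390, 165, 35, 26, 335], [364, 306, 13, 10, 84]]
[ 282  122   64   74 1911] [[301, 122], [283, 147], [330, 195], [345, 172], [324, 141], [323, 153], [309, 155], [309, 125]]
-0.1 ftopL,fbotL,fbotR,rbotR [[287.0, 129.0], [285.0, 210.0], [298.0, 219.0], [318.0, 206.0]]
0 ftopL,fbotL,fbotR,rbotR [[285.0, 131.0], [290.0, 208.0], [303.0, 216.0], [323.0, 202.0]]
0.1 ftopL,fbotL,fbotR,rbotR [[284.0, 134.0], [296.0, 205.0], [308.0, 213.0], [328.0, 197.0]]
0.2 ftopL,fbotL,fbotR,rbotR [[283.0, 136.0], [301.0, 202.0], [313.0, 210.0], [333.0, 192.0]]
0.3 ftopL,fbotL,fbotR,rbotR [[283.0, 138.0], [306.0, 198.0], [319.0, 206.0], [337.0, 187.0]]
0.4 ftopL,fbotL,fbotR,rbotR [[282.0, 140.0], [311.0, 194.0], [324.0, 202.0], [341.0, 181.0]]
0.5 ftopL,fbotL,fbotR,rbotR [[282.0, 143.0], [316.0, 190.0], [328.0, 197.0], [345.0, 175.0]]
```

The box is held firmly at 0.5 rad tilt and weighs about 0.3 kg. Carry it over the scale.

play_rows(
  deltas=[
    {"tx":0.07,"ty":-0.4,"tz":0,"spin":0},
    {"tx":0.15,"ty":-0.88,"tz":0,"spin":0},
    {"tx":0.15,"ty":-0.88,"tz":0,"spin":0},
    {"tx":0.15,"ty":-0.88,"tz":0,"spin":0},
    {"tx":0.15,"ty":-0.88,"tz":0,"spin":0},
  ],
)

```text
clock: 17.82
tcp_pos: [0.4892, 0.2343, 0.3192]
tool_rot: [0.998, -0.061, -0.001, 0.0]
ft_force: [-0.4, -1.0, -2.9]
opening: 0.0339
grip_force: 15.0
```

play_rows(
  deltas=[
    {"tx":0.15,"ty":-0.88,"tz":0,"spin":0},
    {"tx":0.15,"ty":-0.88,"tz":0,"spin":0},
    {"tx":0.15,"ty":-0.88,"tz":0,"spin":0},
    {"tx":0.15,"ty":-0.88,"tz":0,"spin":0},
    {"tx":0.15,"ty":-0.88,"tz":0,"spin":0},
  ],
)

```text
clock: 18.23
tcp_pos: [0.521, 0.3414, 0.3187]
tool_rot: [0.998, -0.061, -0.001, 0.001]
ft_force: [-0.1, 0.1, -2.8]
opening: 0.0337
grip_force: 15.0
```

play_rows(
  deltas=[
    {"tx":0.15,"ty":-0.88,"tz":0,"spin":0},
    {"tx":0.15,"ty":-0.88,"tz":0,"spin":0},
    {"tx":0.07,"ty":-0.2,"tz":0,"spin":0},
    {"tx":0,"ty":0,"tz":0,"spin":0},
  ],
)

```text
clock: 18.57
tcp_pos: [0.5357, 0.3896, 0.3184]
tool_rot: [0.998, -0.06, -0.001, 0.0]
ft_force: [-0.0, -0.5, -4.0]
opening: 0.0342
grip_force: 15.0
```

```bash
python3 tilt.py; python3 -c "
from h import *
st()"
```

```text
[[245, 67, 37, 20, 457], [213, 68, 62, 73, 1488], [390, 165, 35, 26, 337], [364, 306, 13, 10, 82]]
[390 165  35  26 337] [[392, 165], [390, 177], [422, 190], [423, 177]]
-0.1 ftopL,fbotL,fbotR,rbotR [[217.0, 79.0], [223.0, 150.0], [232.0, 155.0], [251.0, 148.0]]
0 ftopL,fbotL,fbotR,rbotR [[216.0, 81.0], [228.0, 149.0], [237.0, 154.0], [256.0, 145.0]]
0.1 ftopL,fbotL,fbotR,rbotR [[215.0, 83.0], [233.0, 147.0], [242.0, 153.0], [260.0, 141.0]]
0.2 ftopL,fbotL,fbotR,rbotR [[214.0, 84.0], [238.0, 145.0], [247.0, 150.0], [264.0, 137.0]]
0.3 ftopL,fbotL,fbotR,rbotR [[214.0, 86.0], [243.0, 142.0], [252.0, 148.0], [268.0, 133.0]]
0.4 ftopL,fbotL,fbotR,rbotR [[214.0, 88.0], [247.0, 139.0], [256.0, 145.0], [272.0, 129.0]]
0.5 ftopL,fbotL,fbotR,rbotR [[214.0, 90.0], [251.0, 136.0], [260.0, 141.0], [275.0, 124.0]]
t 18.6167 tcp [0.5358 0.3879 0.3187] rack xy -0.1084 0.2909 yaw -0.1205 F [-0.2 -0.6 -3.3] op 0.0339529042273208 q [-0.47  0.46 -0.37  1.62  0.18  1.1  -2.58]
```

Joint 7 is near its limit, so spin back a little, then come down to about 15 mm above the platform.

play_rows(
  deltas=[
    {"tx":0,"ty":0,"tz":0,"spin":-0.8},
    {"tx":0,"ty":0,"tz":0,"spin":-0.8},
    {"tx":0,"ty":0,"tz":0.3,"spin":-0.8},
    {"tx":0,"ty":0,"tz":0.6,"spin":-0.6},
    {"tx":0,"ty":0,"tz":0.8,"spin":0},
  ],
)

```text
clock: 19.03
tcp_pos: [0.5369, 0.3862, 0.2785]
tool_rot: [0.993, 0.12, 0.001, -0.0]
ft_force: [-0.3, 0.5, -2.9]
opening: 0.0334
grip_force: 15.0
```

play_rows(
  deltas=[
    {"tx":0,"ty":0,"tz":0.8,"spin":0},
    {"tx":0,"ty":0,"tz":0.8,"spin":0},
    {"tx":0,"ty":0,"tz":0.8,"spin":0},
    {"tx":0,"ty":0,"tz":0.8,"spin":0},
    {"tx":0,"ty":0,"tz":0.3,"spin":0},
  ],
)

```text
clock: 19.45
tcp_pos: [0.5354, 0.3846, 0.1875]
tool_rot: [0.993, 0.118, -0.002, 0.002]
ft_force: [0.1, 0.2, -3.6]
opening: 0.0337
grip_force: 15.0
```

play_rows(
  deltas=[
    {"tx":0,"ty":0,"tz":0,"spin":0},
    {"tx":0,"ty":0,"tz":0,"spin":0},
    {"tx":0,"ty":0,"tz":0,"spin":0},
  ],
  force=6,
)

```text
clock: 19.7
tcp_pos: [0.537, 0.3874, 0.1918]
tool_rot: [0.993, 0.119, 0.001, -0.0]
ft_force: [-0.7, 0.4, -3.6]
opening: 0.0341
grip_force: 6.0
```

```bash
sed -i 's/r\[4\]\*(r\[0\]>200 and r\[1\]>90)/r[4]*(190<r[0]<300 and 50<r[1]+r[3]-70 and r[1]+r[3]>110)/' tilt.py; python3 tilt.py; python3 -c "
from h import *
st()"
```

```text
[[247, 62, 35, 25, 550], [227, 129, 44, 52, 984], [390, 165, 35, 26, 336], [364, 306, 13, 10, 82]]
[227 129  44  52 984] [[236, 129], [227, 149], [241, 156], [253, 177], [263, 180], [269, 159], [257, 143], [255, 149], [247, 149], [244, 130]]
-0.1 ftopL,fbotL,fbotR,rbotR [[228.0, 135.0], [234.0, 195.0], [246.0, 199.0], [258.0, 187.0]]
0 ftopL,fbotL,fbotR,rbotR [[227.0, 137.0], [238.0, 193.0], [249.0, 196.0], [260.0, 184.0]]
0.1 ftopL,fbotL,fbotR,rbotR [[227.0, 138.0], [241.0, 190.0], [252.0, 194.0], [263.0, 180.0]]
0.2 ftopL,fbotL,fbotR,rbotR [[227.0, 140.0], [243.0, 188.0], [255.0, 191.0], [265.0, 175.0]]
0.3 ftopL,fbotL,fbotR,rbotR [[226.0, 142.0], [246.0, 184.0], [258.0, 187.0], [267.0, 171.0]]
0.4 ftopL,fbotL,fbotR,rbotR [[226.0, 143.0], [249.0, 181.0], [260.0, 184.0], [269.0, 166.0]]
0.5 ftopL,fbotL,fbotR,rbotR [[226.0, 145.0], [251.0, 177.0], [263.0, 180.0], [271.0, 161.0]]
t 19.75 tcp [0.537  0.3875 0.192 ] rack xy -0.1072 0.2907 yaw 0.2379 F [-0.3  0.4 -3. ] op 0.033797382313312994 q [-0.44  0.58 -0.42  1.76  0.3   0.86 -2.33]
```

Still at 0.5 rad with a 6 N grip. Ease the grip to 4 N, then 3 N.

play_rows(
  deltas=[
    {"tx":0,"ty":0,"tz":0,"spin":0},
    {"tx":0,"ty":0,"tz":0,"spin":0},
    {"tx":0,"ty":0,"tz":0,"spin":0},
  ],
  force=4,
)

```text
clock: 20.0
tcp_pos: [0.5367, 0.3873, 0.1913]
tool_rot: [0.993, 0.119, 0.0, -0.0]
ft_force: [0.4, 0.8, -3.3]
opening: 0.034
grip_force: 4.0
```

```bash
python3 tilt.py|sed -n 2p; python3 -c "
from h import *
st()"
```

```text
[ 227  130   41   59 1066] [[238, 130], [227, 147], [231, 155], [242, 157], [237, 166], [248, 184], [258, 188], [267, 171], [257, 149], [247, 149], [244, 131]]
t 20.05 tcp [0.5365 0.3873 0.1911] rack xy -0.1076 0.2904 yaw 0.2383 F [-0.4 -0.2 -2.7] op 0.03414172831985382 q [-0.44  0.58 -0.42  1.76  0.3   0.86 -2.33]
```

play_rows(
  deltas=[
    {"tx":0,"ty":0,"tz":0,"spin":0},
    {"tx":0,"ty":0,"tz":0,"spin":0},
  ],
  force=3.4,
)

```text
clock: 20.22
tcp_pos: [0.5365, 0.3872, 0.1906]
tool_rot: [0.993, 0.119, 0.0, 0.0]
ft_force: [0.8, -0.0, -2.8]
opening: 0.0341
grip_force: 3.4
```

```bash
python3 tilt.py|sed -n 2p; python3 -c "
from h import *
st()"
```

```text
[ 227  130   39   62 1101] [[239, 130], [227, 147], [242, 158], [237, 169], [246, 188], [256, 191], [264, 172], [256, 150], [246, 148]]
t 20.2667 tcp [0.5364 0.3872 0.1906] rack xy -0.1077 0.2903 yaw 0.2383 F [-1.2 -0.1 -3.1] op 0.03400809822202075 q [-0.44  0.58 -0.42  1.76  0.3   0.86 -2.33]
```

play_rows(
  deltas=[
    {"tx":0,"ty":0,"tz":0,"spin":0},
    {"tx":0,"ty":0,"tz":0,"spin":0},
    {"tx":0,"ty":0,"tz":0,"spin":0},
  ],
  force=3,
)

```text
clock: 20.52
tcp_pos: [0.5365, 0.3872, 0.1905]
tool_rot: [0.993, 0.119, -0.0, 0.0]
ft_force: [0.1, 0.0, -3.8]
opening: 0.0339
grip_force: 3.0
```

```bash
python3 tilt.py; python3 -c "
from h import *
st()"
```

```text
[[248, 62, 34, 25, 547], [227, 130, 39, 62, 1096], [390, 165, 35, 26, 338], [364, 306, 13, 10, 82]]
[ 227  130   39   62 1096] [[239, 130], [227, 147], [230, 154], [242, 157], [237, 169], [246, 188], [256, 191], [265, 176], [256, 150], [246, 148]]
-0.1 ftopL,fbotL,fbotR,rbotR [[228.0, 136.0], [234.0, 196.0], [246.0, 199.0], [258.0, 188.0]]
0 ftopL,fbotL,fbotR,rbotR [[227.0, 137.0], [238.0, 194.0], [249.0, 197.0], [260.0, 184.0]]
0.1 ftopL,fbotL,fbotR,rbotR [[227.0, 139.0], [241.0, 191.0], [252.0, 194.0], [263.0, 180.0]]
0.2 ftopL,fbotL,fbotR,rbotR [[227.0, 141.0], [244.0, 188.0], [255.0, 191.0], [265.0, 176.0]]
0.3 ftopL,fbotL,fbotR,rbotR [[226.0, 142.0], [246.0, 185.0], [258.0, 188.0], [267.0, 171.0]]
0.4 ftopL,fbotL,fbotR,rbotR [[226.0, 144.0], [249.0, 181.0], [260.0, 184.0], [269.0, 167.0]]
0.5 ftopL,fbotL,fbotR,rbotR [[226.0, 146.0], [251.0, 177.0], [263.0, 180.0], [271.0, 162.0]]
t 20.5667 tcp [0.5365 0.3872 0.1906] rack xy -0.1077 0.2903 yaw 0.2382 F [ 0.1 -0.2 -3.7] op 0.03430366880649195 q [-0.44  0.58 -0.42  1.76  0.3   0.86 -2.33]
```

The residual tilt is about 0.19 rad. I'll land the front-bottom edge gently, then move rearward to rock the box upright while still held. First, shift forward and descend to near contact.

play_rows(
  deltas=[
    {"tx":-0.3,"ty":0,"tz":0,"spin":0},
    {"tx":-0.5,"ty":-0.04,"tz":0,"spin":0},
    {"tx":-0.33,"ty":0,"tz":0.15,"spin":0},
    {"tx":0,"ty":0,"tz":0.2,"spin":0},
    {"tx":0,"ty":0,"tz":0.15,"spin":0},
  ],
)

```text
clock: 20.98
tcp_pos: [0.5088, 0.382, 0.1784]
tool_rot: [0.993, 0.119, 0.001, -0.0]
ft_force: [1.1, -0.4, 4.5]
opening: 0.0343
grip_force: 3.0
```

play_rows(
  deltas=[
    {"tx":0,"ty":0,"tz":0.08,"spin":0},
    {"tx":0,"ty":0,"tz":0,"spin":0},
    {"tx":0,"ty":0,"tz":0,"spin":0},
  ],
)

```text
clock: 21.23
tcp_pos: [0.5094, 0.3819, 0.1761]
tool_rot: [0.993, 0.119, 0.0, -0.0]
ft_force: [1.1, 1.1, 1.6]
opening: 0.0341
grip_force: 3.0
```

```bash
python3 tilt.py|sed -n '2p;4,7p'; python3 -c "
from h import *
st()"
```

```text
[ 221  140   36   66 1148] [[233, 140], [223, 148], [222, 159], [235, 167], [235, 177], [229, 179], [237, 203], [247, 205], [256, 188], [250, 161], [240, 160]]
0 ftopL,fbotL,fbotR,rbotR [[221.0, 149.0], [232.0, 204.0], [244.0, 208.0], [255.0, 195.0]]
0.1 ftopL,fbotL,fbotR,rbotR [[221.0, 150.0], [235.0, 202.0], [247.0, 205.0], [258.0, 190.0]]
0.2 ftopL,fbotL,fbotR,rbotR [[220.0, 152.0], [238.0, 199.0], [250.0, 202.0], [260.0, 186.0]]
0.3 ftopL,fbotL,fbotR,rbotR [[220.0, 154.0], [241.0, 195.0], [252.0, 198.0], [262.0, 181.0]]
t 21.2833 tcp [0.5093 0.3819 0.1762] rack xy -0.134 0.2817 yaw 0.238 F [1.5 0.7 0.8] op 0.034340545540276685 q [-0.45  0.57 -0.42  1.83  0.31  0.8  -2.37]
```

play_rows(
  deltas=[
    {"tx":0.12,"ty":0,"tz":0,"spin":0},
    {"tx":0.16,"ty":0,"tz":0,"spin":0},
    {"tx":0.16,"ty":0,"tz":0,"spin":0},
    {"tx":0.16,"ty":0,"tz":0.02,"spin":0},
    {"tx":0,"ty":0,"tz":0,"spin":0},
  ],
)

```text
clock: 21.7
tcp_pos: [0.5244, 0.3847, 0.1751]
tool_rot: [0.993, 0.118, -0.0, 0.0]
ft_force: [1.4, -0.2, -1.3]
opening: 0.034
grip_force: 3.0
```

```bash
python3 tilt.py|sed -n '2,6p'; python3 -c "
from h import *
st()"
```

```text
[ 226  138   32   68 1158] [[237, 138], [228, 143], [226, 155], [239, 165], [239, 175], [232, 176], [237, 201], [248, 205], [257, 193], [254, 167]]
-0.1 ftopL,fbotL,fbotR,rbotR [[226.0, 144.0], [232.0, 203.0], [244.0, 207.0], [256.0, 195.0]]
0 ftopL,fbotL,fbotR,rbotR [[225.0, 146.0], [236.0, 201.0], [247.0, 205.0], [258.0, 192.0]]
0.1 ftopL,fbotL,fbotR,rbotR [[225.0, 148.0], [239.0, 198.0], [250.0, 202.0], [261.0, 187.0]]
0.2 ftopL,fbotL,fbotR,rbotR [[224.0, 149.0], [242.0, 195.0], [253.0, 199.0], [263.0, 183.0]]
t 21.75 tcp [0.524  0.3847 0.1752] rack xy -0.1197 0.2863 yaw 0.2376 F [ 0.6 -0.5 -1.9] op 0.03428501631631056 q [-0.45  0.59 -0.42  1.8   0.31  0.82 -2.35]
```

It's upright with the corner where it landed. The centre is 11 mm forward of the middle, so lift it slightly, shift it rearward and lower it again.

play_rows(
  deltas=[
    {"tx":0,"ty":0,"tz":-0.24,"spin":0},
    {"tx":0.15,"ty":0,"tz":0,"spin":0},
    {"tx":0.16,"ty":0,"tz":0,"spin":0},
    {"tx":0.15,"ty":0,"tz":0,"spin":0},
    {"tx":0,"ty":0,"tz":0,"spin":0},
  ],
)

```text
clock: 22.17
tcp_pos: [0.5355, 0.3878, 0.1815]
tool_rot: [0.993, 0.119, 0.0, -0.0]
ft_force: [-0.0, -0.1, -3.2]
opening: 0.0341
grip_force: 3.0
```

```bash
python3 tilt.py|sed -n '2,6p'; python3 -c "
from h import *
st()"
```

```text
[ 227  133   34   68 1160] [[240, 133], [227, 146], [230, 159], [240, 157], [240, 165], [232, 166], [239, 195], [250, 200], [260, 187], [255, 156], [246, 153]]
-0.1 ftopL,fbotL,fbotR,rbotR [[228.0, 139.0], [234.0, 199.0], [246.0, 202.0], [257.0, 191.0]]
0 ftopL,fbotL,fbotR,rbotR [[227.0, 141.0], [237.0, 197.0], [249.0, 200.0], [260.0, 187.0]]
0.1 ftopL,fbotL,fbotR,rbotR [[227.0, 143.0], [241.0, 194.0], [252.0, 197.0], [262.0, 183.0]]
0.2 ftopL,fbotL,fbotR,rbotR [[227.0, 144.0], [243.0, 191.0], [255.0, 194.0], [265.0, 179.0]]
t 22.2167 tcp [0.535  0.3877 0.1814] rack xy -0.1092 0.2906 yaw 0.2378 F [-0.5  0.1 -3.6] op 0.03439197488882418 q [-0.44  0.59 -0.42  1.77  0.31  0.84 -2.34]
```

play_rows(
  deltas=[
    {"tx":0,"ty":0,"tz":0.1,"spin":0},
    {"tx":0,"ty":0,"tz":0.08,"spin":0},
    {"tx":0,"ty":0,"tz":0.06,"spin":0},
    {"tx":0,"ty":0,"tz":0.05,"spin":0},
    {"tx":0,"ty":0,"tz":0,"spin":0},
  ],
)

```text
clock: 22.63
tcp_pos: [0.5351, 0.388, 0.1748]
tool_rot: [0.993, 0.119, 0.001, -0.0]
ft_force: [1.6, 0.9, 1.6]
opening: 0.0338
grip_force: 3.0
```

```bash
python3 tilt.py|sed -n '2,6p'; python3 -c "
from h import *
st()"
```

```text
[ 227  135   33   68 1144] [[240, 135], [227, 148], [230, 159], [241, 160], [241, 171], [233, 172], [240, 199], [250, 202], [259, 191], [256, 163], [246, 154]]
-0.1 ftopL,fbotL,fbotR,rbotR [[228.0, 142.0], [235.0, 201.0], [246.0, 204.0], [258.0, 193.0]]
0 ftopL,fbotL,fbotR,rbotR [[228.0, 144.0], [238.0, 199.0], [249.0, 202.0], [260.0, 189.0]]
0.1 ftopL,fbotL,fbotR,rbotR [[227.0, 145.0], [241.0, 196.0], [252.0, 199.0], [263.0, 185.0]]
0.2 ftopL,fbotL,fbotR,rbotR [[227.0, 147.0], [244.0, 193.0], [255.0, 196.0], [265.0, 181.0]]
t 22.6833 tcp [0.535  0.388  0.1748] rack xy -0.1092 0.2908 yaw 0.2381 F [ 1.6 -0.6  1.7] op 0.034132204625140314 q [-0.44  0.6  -0.42  1.78  0.31  0.83 -2.34]
```

play_rows(
  deltas=[
    {"tx":0,"ty":0,"tz":0,"spin":0},
    {"tx":0,"ty":0,"tz":0,"spin":0},
    {"tx":0,"ty":0,"tz":0,"spin":0},
    {"tx":0,"ty":0,"tz":0,"spin":0},
    {"tx":0,"ty":0,"tz":0,"spin":0},
  ],
  claw=0.3,
)

```text
clock: 23.1
tcp_pos: [0.5344, 0.3878, 0.1742]
tool_rot: [0.993, 0.119, -0.0, 0.0]
ft_force: [-0.0, -0.7, -0.7]
opening: 0.0594
grip_force: 0.0
```

```bash
python3 tilt.py|sed -n '2,5p'; python3 -c "
from h import *
st()"
```

```text
[ 229  135   32   68 1193] [[241, 135], [229, 147], [231, 159], [242, 159], [242, 171], [235, 172], [239, 197], [250, 202], [260, 190], [257, 164], [251, 159], [249, 137]]
-0.1 ftopL,fbotL,fbotR,rbotR [[228.0, 142.0], [235.0, 201.0], [246.0, 204.0], [258.0, 193.0]]
0 ftopL,fbotL,fbotR,rbotR [[228.0, 144.0], [238.0, 199.0], [249.0, 202.0], [260.0, 189.0]]
0.1 ftopL,fbotL,fbotR,rbotR [[227.0, 145.0], [241.0, 196.0], [252.0, 200.0], [262.0, 185.0]]
t 23.15 tcp [0.5344 0.3877 0.1743] rack xy -0.1098 0.2905 yaw 0.2383 F [-0.9  0.1 -0.7] op 0.06004395661638501 q [-0.44  0.6  -0.42  1.78  0.31  0.83 -2.34]
```

play_rows(
  deltas=[
    {"tx":0,"ty":0,"tz":-0.3,"spin":0},
    {"tx":0,"ty":0,"tz":-0.7,"spin":0},
    {"tx":0,"ty":0,"tz":-1,"spin":0},
    {"tx":0,"ty":0,"tz":-1,"spin":0},
    {"tx":0,"ty":0,"tz":-1,"spin":0},
  ],
)

```text
clock: 23.57
tcp_pos: [0.5343, 0.3878, 0.2759]
tool_rot: [0.993, 0.119, -0.0, -0.0]
ft_force: [-0.4, 0.5, 0.5]
opening: 0.0606
grip_force: 0.0
```

```bash
cat > boxon.py <<'E'
from h import *
st()
for n in("scene","top"):
    b=cam(n); h=cv2.cvtColor(b["img"],cv2.COLOR_RGB2HSV); m=(((h[...,0]<8)|(h[...,0]>172))&(h[...,1]>140)&(h[...,2]>50)).astype(np.uint8)
    x=cv2.connectedComponentsWithStats(m); print(n,[ (r.tolist()) for r in x[2][1:] if r[4]>60])
    yw=.238; ax=np.array([np.cos(yw),np.sin(yw)]); ay=np.array([-ax[1],ax[0]])
    P=[[*(np.array([.535,.388])+X*ax+Y*ay),Z] for X,Y,Z in((-.028,.017,.215),(.028,.017,.215),(.028,-.017,.215),(-.028,-.017,.215),(-.028,.017,.05),(-.028,-.017,.05),(.028,-.017,.05),(-.028,0,.231))]
    p=proj(b,P).round(0); print(n,p.tolist(),"bbox",p.min(0),p.max(0))
E
python3 boxon.py
```

```text
t 23.5667 tcp [0.5343 0.3878 0.2759] rack xy -0.1099 0.2905 yaw 0.2384 F [-0.4  0.5  0.5] op 0.060592397033262836 q [-0.42  0.5  -0.45  1.68  0.25  1.02 -2.28]
scene [[229, 134, 32, 69, 1311], [390, 165, 35, 26, 338], [364, 306, 13, 10, 82]]
scene [[228.0, 145.0], [241.0, 134.0], [253.0, 137.0], [241.0, 148.0], [238.0, 200.0], [249.0, 203.0], [260.0, 190.0], [233.0, 141.0]] bbox [228. 134.] [260. 203.]
top [[51, 2, 82, 49, 3256], [0, 163, 18, 37, 404]]
top [[222.0, 212.0], [217.0, 186.0], [234.0, 182.0], [238.0, 208.0], [240.0, 222.0], [254.0, 219.0], [250.0, 197.0], [228.0, 209.0]] bbox [217. 182.] [254. 222.]
```

The bounding box matches an upright box centred on the platform. Now back to the gate fin.

play_rows(
  deltas=[
    {"tx":0,"ty":0,"tz":-0.8,"spin":0},
    {"tx":-0.18,"ty":0.5,"tz":0,"spin":0},
    {"tx":-0.366,"ty":0.99,"tz":0,"spin":0},
    {"tx":-0.366,"ty":0.99,"tz":0,"spin":0},
    {"tx":-0.366,"ty":0.99,"tz":0,"spin":0},
  ],
)

```text
clock: 24.08
tcp_pos: [0.5232, 0.2938, 0.2933]
tool_rot: [0.993, 0.119, -0.0, 0.0]
ft_force: [0.1, -0.3, 0.2]
opening: 0.0607
grip_force: 0.0
```

play_rows(
  deltas=[
    {"tx":-0.366,"ty":0.99,"tz":0,"spin":0},
    {"tx":-0.366,"ty":0.99,"tz":0,"spin":0},
    {"tx":-0.366,"ty":0.99,"tz":0,"spin":0},
    {"tx":-0.366,"ty":0.99,"tz":0,"spin":0},
    {"tx":-0.366,"ty":0.99,"tz":0,"spin":0},
  ],
)

```text
clock: 24.5
tcp_pos: [0.5077, 0.1624, 0.2935]
tool_rot: [0.993, 0.119, -0.0, 0.0]
ft_force: [1.1, -0.5, 0.6]
opening: 0.0602
grip_force: 0.0
```

play_rows(
  deltas=[
    {"tx":-0.366,"ty":0.99,"tz":0,"spin":0},
    {"tx":-0.366,"ty":0.99,"tz":0,"spin":0},
    {"tx":-0.18,"ty":0.5,"tz":0,"spin":0},
    {"tx":0,"ty":0,"tz":0,"spin":1},
    {"tx":0,"ty":0,"tz":0,"spin":1},
  ],
)

```text
clock: 24.92
tcp_pos: [0.5003, 0.0966, 0.2935]
tool_rot: [1.0, -0.005, -0.0, 0.0]
ft_force: [-0.3, -0.6, 0.8]
opening: 0.0607
grip_force: 0.0
```

play_rows(
  deltas=[
    {"tx":0,"ty":0,"tz":0.5,"spin":1},
    {"tx":0,"ty":0,"tz":1,"spin":0},
    {"tx":0,"ty":0,"tz":1,"spin":0},
    {"tx":0,"ty":0,"tz":0.5,"spin":0},
    {"tx":0,"ty":0,"tz":0,"spin":0},
  ],
  claw=0,
)

```text
clock: 25.33
tcp_pos: [0.4989, 0.0978, 0.2163]
tool_rot: [0.998, -0.061, -0.003, 0.001]
ft_force: [-0.4, 0.0, 0.6]
opening: 0.0467
grip_force: 0.0
```

```bash
python3 -c "
from h import *
st()"; python3 boxon.py | grep scene | head -1
```

```text
t 25.3333 tcp [0.4989 0.0978 0.2163] rack xy -0.1098 -0.0016 yaw -0.1221 F [-0.4  0.   0.6] op 0.046744525563077545 q [-0.04  0.37 -0.35  2.07  0.18  0.74 -2.2 ]
scene [[240, 61, 42, 26, 717], [233, 134, 28, 69, 1235], [390, 165, 35, 26, 337], [364, 306, 13, 10, 84]]
```

play_rows(
  deltas=[
    {"tx":0.07,"ty":-0.05,"tz":1,"spin":0},
    {"tx":0,"ty":0,"tz":1,"spin":0},
    {"tx":0,"ty":0,"tz":1,"spin":0},
    {"tx":0,"ty":0,"tz":1,"spin":0},
    {"tx":0,"ty":0,"tz":1,"spin":0},
  ],
)

```text
clock: 25.85
tcp_pos: [0.504, 0.1001, 0.0946]
tool_rot: [0.998, -0.061, 0.001, -0.0]
ft_force: [-0.6, -0.0, 0.8]
opening: 0.0463
grip_force: 0.0
```

play_rows(
  deltas=[
    {"tx":0,"ty":0,"tz":1,"spin":0},
    {"tx":0,"ty":0,"tz":0.8,"spin":0},
    {"tx":0,"ty":0,"tz":0,"spin":0},
  ],
)

```text
clock: 26.1
tcp_pos: [0.5023, 0.1, 0.0474]
tool_rot: [0.998, -0.061, -0.001, 0.0]
ft_force: [-1.5, -0.1, 0.1]
opening: 0.0465
grip_force: 0.0
```

play_rows(
  deltas=[
    {"tx":0,"ty":0,"tz":0,"spin":0},
    {"tx":0,"ty":0,"tz":0,"spin":0},
    {"tx":0,"ty":0,"tz":0,"spin":0},
    {"tx":0,"ty":0,"tz":0,"spin":0},
    {"tx":0,"ty":0,"tz":0,"spin":0},
  ],
  claw=-1,
  force=15,
)

```text
clock: 26.52
tcp_pos: [0.5037, 0.1002, 0.0505]
tool_rot: [0.998, -0.061, 0.001, -0.0]
ft_force: [0.2, -2.7, 1.2]
opening: 0.0175
grip_force: 2.5
```

```bash
python3 -c "
from h import *
st()"; python3 boxon.py | grep scene | head -1
```

```text
t 26.5167 tcp [0.5037 0.1002 0.0505] rack xy -0.1053 0.0014 yaw -0.1222 F [ 0.2 -2.7  1.2] op 0.0175176888621252 q [-0.17  0.62 -0.2   2.2   0.35  0.34 -2.36]
scene [[390, 165, 35, 26, 336], [364, 306, 13, 10, 85]]
```

play_rows(
  deltas=[
    {"tx":0,"ty":0.04,"tz":0,"spin":0},
    {"tx":0,"ty":0,"tz":0.15,"spin":0},
    {"tx":0,"ty":0,"tz":0.15,"spin":0},
    {"tx":0,"ty":0,"tz":0,"spin":0},
  ],
  claw=-0.4,
)

```text
clock: 26.95
tcp_pos: [0.5026, 0.0995, 0.0412]
tool_rot: [0.998, -0.061, -0.0, -0.0]
ft_force: [-0.6, -0.4, -0.8]
opening: 0.0274
grip_force: 0.0
```

play_rows(
  deltas=[
    {"tx":0,"ty":0,"tz":0,"spin":0},
    {"tx":0,"ty":0,"tz":0,"spin":0},
    {"tx":0,"ty":0,"tz":0,"spin":0},
    {"tx":0,"ty":0,"tz":0,"spin":0},
    {"tx":0,"ty":0,"tz":0,"spin":0},
  ],
  claw=-1,
)

```text
clock: 27.37
tcp_pos: [0.5027, 0.0984, 0.0417]
tool_rot: [0.998, -0.061, -0.0, 0.001]
ft_force: [0.2, -4.6, -1.3]
opening: 0.0139
grip_force: 15.0
```

play_rows(
  deltas=[
    {"tx":0.05,"ty":0,"tz":-0.18,"spin":0},
    {"tx":0.06,"ty":0,"tz":-0.18,"spin":0},
    {"tx":0.07,"ty":0,"tz":-0.17,"spin":0},
    {"tx":0.08,"ty":0,"tz":-0.17,"spin":0},
    {"tx":0.09,"ty":0,"tz":-0.16,"spin":0},
  ],
)

```text
clock: 27.78
tcp_pos: [0.5119, 0.0973, 0.0634]
tool_rot: [0.998, -0.061, -0.0, 0.0]
ft_force: [3.1, -5.6, -5.8]
opening: 0.0137
grip_force: 15.0
```

play_rows(
  deltas=[
    {"tx":0.1,"ty":0,"tz":-0.16,"spin":0},
    {"tx":0.11,"ty":0,"tz":-0.15,"spin":0},
    {"tx":0.12,"ty":0,"tz":-0.14,"spin":0},
    {"tx":0,"ty":0,"tz":0,"spin":0},
  ],
)

```text
clock: 28.12
tcp_pos: [0.5203, 0.0962, 0.0749]
tool_rot: [0.998, -0.061, 0.0, 0.0]
ft_force: [2.4, -6.2, -2.0]
opening: 0.0138
grip_force: 15.0
```

```bash
python3 -c "
from h import *
st()"
```

```text
t 28.1167 tcp [0.5203 0.0962 0.0749] rack xy -0.0883 -0.0005 yaw -0.123 F [ 2.4 -6.2 -2. ] op 0.013839778015830313 q [-0.12  0.59 -0.24  2.15  0.33  0.43 -2.32]
```

play_rows(
  deltas=[
    {"tx":0.08,"ty":0.04,"tz":-0.12,"spin":0},
    {"tx":0.06,"ty":0.04,"tz":-0.06,"spin":0},
    {"tx":0,"ty":0,"tz":0,"spin":0},
  ],
)

```text
clock: 28.37
tcp_pos: [0.5216, 0.0959, 0.0782]
tool_rot: [0.998, -0.06, -0.001, -0.0]
ft_force: [-2.2, 4.3, -16.7]
opening: 0.0137
grip_force: 15.0
```

play_rows(
  deltas=[
    {"tx":0,"ty":0,"tz":0,"spin":0},
    {"tx":0,"ty":0,"tz":0,"spin":0},
    {"tx":0,"ty":0,"tz":0,"spin":0},
    {"tx":0,"ty":0,"tz":0,"spin":0},
    {"tx":0,"ty":0,"tz":0,"spin":0},
  ],
  claw=0,
)

```text
clock: 28.78
tcp_pos: [0.5235, 0.0948, 0.0796]
tool_rot: [0.998, -0.061, 0.001, -0.0]
ft_force: [-0.1, 0.6, 0.2]
opening: 0.0425
grip_force: 0.0
```

play_rows(
  deltas=[
    {"tx":0,"ty":0,"tz":-0.8,"spin":0},
    {"tx":0,"ty":0,"tz":-0.8,"spin":0},
    {"tx":-0.6,"ty":0,"tz":-0.4,"spin":0},
    {"tx":-1,"ty":0,"tz":0,"spin":0},
    {"tx":0,"ty":0,"tz":0,"spin":0},
  ],
  claw=-1,
)

```text
clock: 29.2
tcp_pos: [0.4797, 0.0996, 0.1299]
tool_rot: [0.998, -0.06, -0.001, 0.0]
ft_force: [-0.7, -0.8, -0.3]
opening: 0.0176
grip_force: 0.0
```

```bash
cat > gate.py <<'E'
from h import *
st(); w=wrist(); I=w["img"].astype(int)
for ph in(0,.05,.1,.2,.5):
    P=[]
    for a,b in((.004,.061),(.069,.063),(.041,.063)):
        P.append([*(O+(-.036-a*np.cos(ph)-b*np.sin(ph))*RX-.05*(a<.01)*RY),.024+b*np.cos(ph)-a*np.sin(ph)])
    p=proj(w,P); print(ph,p.round(0).tolist())
c=int(p[0,0]); print("leaf col",c,' '.join(f"{r}:{I[r,c].tolist()}" for r in range(max(0,int(p[0,1])-60),int(p[0,1])+12,3)))
E
python3 gate.py; python3 boxon.py
```

```text
t 29.2 tcp [0.4797 0.0996 0.1299] rack xy -0.129 -0.0021 yaw -0.1207 F [-0.7 -0.8 -0.3] op 0.017640916651110405 q [-0.1   0.47 -0.3   2.2   0.28  0.51 -2.31]
0 [[396.0, 84.0], [313.0, 189.0], [313.0, 146.0]]
0.05 [[396.0, 89.0], [313.0, 192.0], [313.0, 150.0]]
0.1 [[395.0, 94.0], [313.0, 195.0], [313.0, 155.0]]
0.2 [[394.0, 105.0], [313.0, 199.0], [313.0, 162.0]]
0.5 [[390.0, 131.0], [313.0, 202.0], [313.0, 176.0]]
leaf col 389 71:[51, 67, 96] 74:[36, 71, 113] 77:[37, 71, 111] 80:[36, 69, 112] 83:[28, 60, 98] 86:[28, 53, 81] 89:[48, 92, 131] 92:[49, 102, 142] 95:[47, 99, 139] 98:[51, 102, 142] 101:[49, 100, 142] 104:[46, 101, 141] 107:[48, 101, 140] 110:[51, 102, 143] 113:[46, 102, 143] 116:[44, 97, 141] 119:[48, 102, 144] 122:[43, 102, 144] 125:[49, 101, 144] 128:[46, 100, 142] 131:[47, 102, 143] 134:[48, 101, 143] 137:[55, 104, 145] 140:[52, 101, 140]
t 29.25 tcp [0.4817 0.0996 0.1298] rack xy -0.127 -0.0019 yaw -0.1206 F [-0.1 -0.2  0.2] op 0.014025354226297785 q [-0.1   0.47 -0.3   2.2   0.28  0.51 -2.31]
scene [[390, 165, 35, 26, 336], [247, 167, 14, 36, 217], [364, 306, 13, 10, 83]]
scene [[228.0, 145.0], [241.0, 134.0], [253.0, 137.0], [241.0, 148.0], [238.0, 200.0], [249.0, 203.0], [260.0, 190.0], [233.0, 141.0]] bbox [228. 134.] [260. 203.]
top [[51, 2, 82, 49, 3255], [0, 163, 18, 37, 405], [218, 183, 27, 31, 439]]
top [[222.0, 212.0], [217.0, 186.0], [234.0, 182.0], [238.0, 208.0], [240.0, 222.0], [254.0, 219.0], [250.0, 197.0], [228.0, 209.0]] bbox [217. 182.] [254. 222.]
```

Box is fine and the gate is nearly or fully shut. For a firm close, push the fin's end with shut fingers up to the stop.

play_rows(
  deltas=[
    {"tx":-0.3,"ty":-0.08,"tz":0.5,"spin":0},
    {"tx":0,"ty":0,"tz":0.9,"spin":0},
    {"tx":0,"ty":0,"tz":0.9,"spin":0},
    {"tx":0,"ty":0,"tz":0.3,"spin":0},
    {"tx":0,"ty":0,"tz":0,"spin":0},
  ],
)

```text
clock: 29.77
tcp_pos: [0.4759, 0.1024, 0.0624]
tool_rot: [0.998, -0.061, -0.001, 0.001]
ft_force: [-0.1, 0.1, 0.2]
opening: 0.0003
grip_force: 0.0
```

play_rows(
  deltas=[
    {"tx":0.25,"ty":0,"tz":0,"spin":0},
    {"tx":0.25,"ty":0,"tz":0,"spin":0},
    {"tx":0.15,"ty":0,"tz":0,"spin":0},
    {"tx":0.1,"ty":0,"tz":0,"spin":0},
    {"tx":0,"ty":0,"tz":0,"spin":0},
  ],
)

```text
clock: 30.18
tcp_pos: [0.4957, 0.1001, 0.0647]
tool_rot: [0.998, -0.061, 0.001, -0.0]
ft_force: [-0.0, -0.2, 0.0]
opening: 0.0003
grip_force: 0.0
```

```bash
python3 -c "
from h import *
st()"
```

```text
t 30.1833 tcp [0.4957 0.1001 0.0647] rack xy -0.1132 0.0003 yaw -0.1226 F [-0.  -0.2  0. ] op 0.00033623163771107935 q [-0.15  0.59 -0.22  2.21  0.35  0.37 -2.37]
```

play_rows(
  deltas=[
    {"tx":0.12,"ty":0,"tz":0,"spin":0},
    {"tx":0.12,"ty":0,"tz":0,"spin":0},
    {"tx":0,"ty":0,"tz":0,"spin":0},
  ],
)

```text
clock: 30.43
tcp_pos: [0.4964, 0.0996, 0.0641]
tool_rot: [0.998, -0.06, -0.003, 0.001]
ft_force: [-14.2, 3.6, 10.8]
opening: 0.0003
grip_force: 7.0
```

play_rows(
  deltas=[
    {"tx":0.1,"ty":0,"tz":0,"spin":0},
    {"tx":0.05,"ty":0,"tz":0,"spin":0},
    {"tx":0,"ty":0,"tz":0,"spin":0},
  ],
)

```text
clock: 30.68
tcp_pos: [0.4964, 0.0995, 0.0639]
tool_rot: [0.998, -0.059, -0.006, 0.002]
ft_force: [-24.5, 7.1, 17.9]
opening: 0.0002
grip_force: 12.4
```

```bash
python3 -c "
from h import *
st()"
```

```text
t 30.6833 tcp [0.4964 0.0995 0.0639] rack xy -0.1124 -0.0002 yaw -0.1185 F [-24.5   7.1  17.9] op 0.00016120098922239986 q [-0.15  0.6  -0.23  2.2   0.35  0.39 -2.36]
```

Hard stop, no movement at 24 N, so the gate is shut. Back off, rise and verify.

play_rows(
  deltas=[
    {"tx":-0.5,"ty":0,"tz":0,"spin":0},
    {"tx":-0.8,"ty":0,"tz":0,"spin":0},
    {"tx":0,"ty":0,"tz":-0.8,"spin":0},
    {"tx":0,"ty":0,"tz":-1,"spin":0},
    {"tx":0,"ty":0,"tz":-1,"spin":0},
  ],
)

```text
clock: 31.1
tcp_pos: [0.4714, 0.1031, 0.1348]
tool_rot: [0.998, -0.06, -0.001, 0.0]
ft_force: [0.0, 0.4, -0.0]
opening: 0.0004
grip_force: 0.0
```

play_rows(
  deltas=[
    {"tx":0,"ty":0,"tz":-1,"spin":0},
    {"tx":0,"ty":0,"tz":-1,"spin":0},
    {"tx":0,"ty":0,"tz":-1,"spin":0},
    {"tx":0,"ty":0,"tz":-0.5,"spin":0},
    {"tx":0,"ty":0,"tz":0,"spin":0},
  ],
)

```text
clock: 31.52
tcp_pos: [0.4735, 0.1033, 0.2245]
tool_rot: [0.998, -0.061, 0.003, -0.001]
ft_force: [0.2, -0.9, -0.2]
opening: 0.0007
grip_force: 0.0
```

```bash
python3 gate.py; python3 boxon.py; python3 - <<'E'
from h import *
w=wrist(); I=w["img"].astype(int)
# grey front-top edge rows at each place
for k,Y in enumerate((.07,0,-.035,-.07)):
    p=proj(w,[[*(O-.028*RX+(Y+.0125)*RY),.173]])[0]; c,r=p.round().astype(int); print(Y,c,"pred row",r,' '.join(f"{q}:{I[q,c].tolist()}" for q in range(r-6,r+9,2)))
E
```

```text
t 31.5167 tcp [0.4735 0.1033 0.2245] rack xy -0.1356 0.0008 yaw -0.1222 F [ 0.2 -0.9 -0.2] op 0.0006522141519349068 q [-0.04  0.32 -0.38  2.12  0.18  0.72 -2.23]
0 [[375.0, 81.0], [318.0, 156.0], [318.0, 124.0]]
0.05 [[375.0, 85.0], [318.0, 158.0], [318.0, 128.0]]
0.1 [[375.0, 88.0], [318.0, 161.0], [318.0, 131.0]]
0.2 [[374.0, 95.0], [318.0, 165.0], [318.0, 137.0]]
0.5 [[372.0, 114.0], [318.0, 170.0], [318.0, 148.0]]
leaf col 372 54:[67, 67, 69] 57:[73, 73, 72] 60:[118, 109, 103] 63:[116, 107, 102] 66:[90, 84, 81] 69:[65, 63, 63] 72:[49, 64, 89] 75:[25, 63, 101] 78:[24, 61, 101] 81:[25, 51, 84] 84:[39, 56, 79] 87:[44, 94, 131] 90:[53, 97, 135] 93:[49, 96, 134] 96:[48, 94, 132] 99:[41, 92, 133] 102:[48, 93, 135] 105:[48, 94, 135] 108:[43, 95, 135] 111:[42, 94, 134] 114:[37, 90, 131] 117:[46, 95, 136] 120:[43, 93, 134] 123:[44, 95, 136]
t 31.5667 tcp [0.4728 0.103  0.2229] rack xy -0.1362 0.0004 yaw -0.1223 F [-0.3  1.1 -0.6] op 0.0004584013640801784 q [-0.04  0.33 -0.38  2.12  0.18  0.72 -2.23]
scene [[229, 61, 53, 26, 854], [229, 134, 32, 69, 1309], [390, 165, 35, 26, 336], [364, 30
[... 340 characters left out ...]
 [254.0, 219.0], [250.0, 197.0], [228.0, 209.0]] bbox [217. 182.] [254. 222.]
0.07 177 pred row 49 43:[155, 152, 153] 45:[158, 156, 157] 47:[154, 151, 151] 49:[104, 130, 163] 51:[92, 171, 224] 53:[94, 173, 227] 55:[94, 175, 229] 57:[86, 172, 227]
0 295 pred row 48 42:[89, 89, 91] 44:[92, 89, 90] 46:[86, 83, 86] 48:[72, 72, 75] 50:[66, 67, 66] 52:[66, 66, 66] 54:[70, 69, 72] 56:[73, 76, 78]
-0.035 354 pred row 48 42:[92, 88, 91] 44:[89, 90, 92] 46:[87, 87, 89] 48:[75, 72, 76] 50:[67, 67, 68] 52:[65, 64, 67] 54:[100, 95, 90] 56:[121, 114, 107]
-0.07 413 pred row 48 42:[90, 89, 91] 44:[85, 86, 86] 46:[91, 90, 91] 48:[83, 80, 82] 50:[66, 67, 66] 52:[65, 63, 66] 54:[91, 86, 83] 56:[127, 117, 112]
```

```bash
python3 -c "
from plant import *
print(sign_off())"
```

```text
the job is handed in; nothing more can be done
None
```

The red cassette stands upright in the middle of the scale's platform, the gate is pushed up against its stop, all four grey cassettes measure in their places, and the job was handed in at about 32 s; the spools and mug were kept clear of but not measured again.

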